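Sort the nuts with the pantry sieve

ROBOT

A 6-joint arm with a two-finger parallel gripper is mounted at the origin on the work surface. World frame = base frame: x ahead of the robot, y to its left, z up, the work surface at z = 0. Lengths are in m, angles in rad, forces in N, time in s.
With the tool pointing down it reaches from about 0.35 to 0.975 m from the base axis. Payload 4.9 kg.
Tool frame: the origin (TCP) lies at the very end of the fingers, on their centre line; the grasp point (between the pads) lies 19 mm behind it (pinch_z is the distance from the TCP to the grasp point, in m); z points along the fingers, y is the line along which they close (so a half turn about z gives the same grasp; the last joint's range is limited). The gripper opens to 85 mm and grips with 20 to 120 N. Pads are 22 mm wide; open, the fingers measure 114 mm over their backs; the gripper's body (76 mm by 85 mm) begins 54 mm behind the grasp point. The pads swing forward as they close: fully open they stand 13 mm farther back than shut.
Start: joints at [-1.424, 0.053, 1.613, -0, 1.476, -0.119], TCP at [0.164, -0.603, 0.231] pointing down, gripper open.
Joint ranges: [-3.01, 3.01], [-1.01, 2.22], [0.06, 2.58], [-1.02, 4.17], [0.09, 2.62], [-3.14, 3.14]. Speed limits (rad/s): [2.57, 2.57, 3.14, 3.14, 3.14, 3.14].

INTERFACE

Orientations are given as a unit quaternion [w, x, y, z].
In Python, from plant import * gives the robot as it stands. The module is installed in compiled form; this text tells all that it offers.
- The arm moves only by the tool play_rows, never from a script. Its arguments are lists of equal length, an entry for each row: "linear": the shift along the world's x, y, z in m, a list of three; "turn": the turn about the world's z in degrees. A call has 1 to 8 rows; each row shifts and turns the commanded pose from where the row before left it; what a row does not reach is not made up. A row lasts 1/8 s, in which the tool goes at most 62.5 mm and 10.7 degrees, less where a joint would pass 70% of its speed; a pose out of reach is approached as far as the arm can. A call is refused whole if a number of a shift passes 0.0625 or a number of a turn 10.7, either way. A call with a gripper value outside its range is refused whole. "hand" is the finger opening in m, from 0 to 0.0854, set as the call begins (left out, the last holds). The fingers move at their own pace and stop on an object; the grip force is fixed at half the most. Time passes only in rows, so rows that do not move let the fingers close. It gives the time, the measured TCP pose, the force, the opening and the grip force at its end, in the units of the state.
- state(): the state, without advancing time (a new reading comes with each control period).
- grab_frame(name): name is "scene" or "top" or "wrist"; returns the picture (400x640x3 uint8, red, green, blue); there is no depth.
- camera_info(name): a dict with "camera_matrix" (3x3 intrinsics, pixels), "origin" and "attitude" of the camera in the world; the wrist camera has in their place "mount" (4x4, takes a point from camera to tool coordinates, whose origin is the TCP and whose axes are the flange's). Camera axes: x right, y down, z forward; pixel columns grow to the right and rows downward; lengths in m; the calibration is good to about 2 mm. A picture is of the moment at which its call begins: read the wrist's pose just before it. camera_info takes no time and is no camera call.
- job_done(): hands the job in; it is judged then, once.
Trained networks look in the newest picture that a camera, given by its name, has taken for a name from the list of things; names that differ only in an ending like _2 or _b are one class to them, and where a whole thing is asked for, a point or a joint stands for the part that bears it (a point fixed in the world has none). Each returns a list of dicts, best first, with "p" (0 to 1); they miss things now and then, are a little off and sometimes report something else, mostly with a low value. They report only what shows in the picture. A call takes as long as a camera call.
- trace(camera, thing): "region" (400x640 bool, what is visible of it) and "location" ([column, row] in pixels, amid what is visible of it).
The state is a dict: "time": time; "joint_pos": joint angles; "joint_vel": joint speeds; "joint_efforts": joint torques, N m; "tool_pos": TCP position; "tool_rot": TCP orientation; "contact_force": force on the tool from outside, world axes, zero at the start; "ft_torque": the same for the moment, N m; "gripper_width": opening from 0.0 (shut) to 1.0 (fully open); "grasp_force": force on a finger pad.
Only numpy, scipy, OpenCV 4.12 (cv2) and the standard library are available. Lean on these libraries where they do the work, as an engineer would, in place of code of your own. Each camera call takes 0.05 s, during which the arm holds its last target. There are 200 camera calls.

TASK

Lift the loaded sieve by its handle up and off the rail without losing a nut, and shake it over the rectangular basket until all four almonds have fallen through, keeping the walnuts in the sieve. Then tip the two walnuts over the sieve's low front edge into the round bowl, and set the empty sieve down upright on the counter, without dropping it, clear of the stand. Do not disturb the jar or the can.

Things in the scene. Friction and masses are not known exactly. Their poses are not given: they have to be found in the camera images.
- sieve: open wooden sieve tray, 172 mm long (x), 144 wide (y), about 0.32 kg, with a high strap handle. Origin: centre of the underside; z up, +x to the pouring edge, -x to the hooks. Side and rear walls 5 mm thick, 55 mm high. It starts hung level (within 1 degree) on the stand, underside 108 mm up, at the stand's x = 0, y within 10 mm of 0, same yaw.
- sieve_handle (a point): centre of the flat handle strap, at x 0, y 0, z 145 mm in the sieve. Strap: 144 mm along y, 12 mm thick, 32 mm tall in its plane. It leans 32 degrees from vertical towards the sieve's -x: the tall way is (-0.530, 0, 0.848), the flat faces look along (0.848, 0, 0.530) in the sieve's axes. Pinch it across its thickness, the tool leaning 32 degrees with it. Axes as the sieve's.
- sieve_floor (a point): where solid floor meets bars (sieve x -11, z 18 mm). Behind it the floor is solid, 70 mm long, sloping down 5 degrees to the rear wall. Ahead, 92 mm of four 6 mm steel bars along x (y -42, -14, 14, 42 mm, tops z 18) with 22 mm slots between them and by the walls. Almonds lying across the bars drop only when shaken sideways or turned; walnuts cannot pass. Axes as the sieve's.
- sieve_lip (a point): middle of the low front lip's top edge, over which walnuts are tipped: sieve x 86 mm, z 25 mm. The bars end at it. Gently shaken nuts stay behind it while the front is tilted down less than about 20 degrees (tilt slowly: rolling walnuts can hop over); walnuts need some 57 to 75 degrees of tilt, and perhaps a jog, to leave. Axes as the sieve's.
- sieve_hooks (a point): midpoint between the two hook tips. Two downturned hooks of 6 mm wire stand 29 mm out behind the rear wall at sieve y -45 and 45 mm, tips at z 31 mm; they hang over the stand's top rail and come free once the sieve is lifted straight up 25 mm. Axes as the sieve's.
- stand: low steel rail stand, fixed. Origin on the counter under the hung sieve's centre, axes as the hung sieve's. Top rail: 10 mm bar along y at x -104, z 154 mm, between posts at y -115 and 115 mm, 160 mm tall. Lower bar at x -91, z 122 mm, against which the sieve's back rests. Base plate 12 mm high, x -160 to -90 mm. From x -85 mm forward the counter is free.
- basket: cream rectangular open basket that stays put, 220 mm (x) by 180 mm (y), 80 mm high, walls 5 mm. Origin: centre of the underside, z up. For the almonds.
- bowl: dark round open bowl that stays put, 210 mm across the rim, 75 mm high. Origin: centre of the underside, z up. For the walnuts.
- almond1: small nut: almond in its shell, 38 mm long (its y) by 18 by 14 mm; origin at its centre; starts on the solid rear part of the sieve's floor
- almond2: small nut: almond in its shell, 38 mm long (its y) by 18 by 14 mm; origin at its centre; starts on the solid rear part of the sieve's floor
- almond3: small nut: almond in its shell, 38 mm long (its y) by 18 by 14 mm; origin at its centre; starts on the solid rear part of the sieve's floor
- almond4: small nut: almond in its shell, 38 mm long (its y) by 18 by 14 mm; origin at its centre; starts on the solid rear part of the sieve's floor
- walnut1: large nut: walnut in its shell, a lumpy ball about 39 mm across; origin at its centre; starts in the sieve
- walnut2: large nut: walnut in its shell, a lumpy ball about 39 mm across; origin at its centre; starts in the sieve
- jar: bystander: glass jar, 70 mm across, 105 mm tall; origin: centre of its underside
- can: bystander: food can, 70 mm across, 100 mm tall; origin: centre of its underside

How it is judged:
On the way, in this order (a step that is already met when the one before it is completed fails the run):
1. the sieve is off the rail and raised, with all six nuts still in it (height (world z) of sieve above 0.135 m and contact force between sieve and stand below 0.05 N and x of almond1 in the frame of sieve between -0.085 and 0.09 m and y of almond1 in the frame of sieve between -0.07 and 0.07 m and z of almond1 in the frame of sieve between 0.008 and 0.09 m and x of almond2 in the frame of sieve between -0.085 and 0.09 m and y of almond2 in the frame of sieve between -0.07 and 0.07 m and z of almond2 in the frame of sieve between 0.008 and 0.09 m and x of almond3 in the frame of sieve between -0.085 and 0.09 m and y of almond3 in the frame of sieve between -0.07 and 0.07 m and z of almond3 in the frame of sieve between 0.008 and 0.09 m and x of almond4 in the frame of sieve between -0.085 and 0.09 m and y of almond4 in the frame of sieve between -0.07 and 0.07 m and z of almond4 in the frame of sieve between 0.008 and 0.09 m and x of walnut1 in the frame of sieve between -0.085 and 0.09 m and y of walnut1 in the frame of sieve between -0.07 and 0.07 m and z of walnut1 in the frame of sieve between 0.008 and 0.09 m and x of walnut2 in the frame of sieve between -0.085 and 0.09 m and y of walnut2 in the frame of sieve between -0.07 and 0.07 m and z of walnut2 in the frame of sieve between 0.008 and 0.09 m), for 0.1 s.
2. all almonds lie in the basket and both walnuts are still in the sieve (x of almond1 in the frame of basket between -0.11 and 0.11 m and y of almond1 in the frame of basket between -0.09 and 0.09 m and z of almond1 in the frame of basket between 0 and 0.05 m and x of almond2 in the frame of basket between -0.11 and 0.11 m and y of almond2 in the frame of basket between -0.09 and 0.09 m and z of almond2 in the frame of basket between 0 and 0.05 m and x of almond3 in the frame of basket between -0.11 and 0.11 m and y of almond3 in the frame of basket between -0.09 and 0.09 m and z of almond3 in the frame of basket between 0 and 0.05 m and x of almond4 in the frame of basket between -0.11 and 0.11 m and y of almond4 in the frame of basket between -0.09 and 0.09 m and z of almond4 in the frame of basket between 0 and 0.05 m and x of walnut1 in the frame of sieve between -0.085 and 0.09 m and y of walnut1 in the frame of sieve between -0.07 and 0.07 m and z of walnut1 in the frame of sieve between 0.008 and 0.09 m and x of walnut2 in the frame of sieve between -0.085 and 0.09 m and y of walnut2 in the frame of sieve between -0.07 and 0.07 m and z of walnut2 in the frame of sieve between 0.008 and 0.09 m), for 0.2 s.
3. both walnuts lie in the bowl (horizontal distance between each of walnut1, walnut2 and bowl below 0.1 m and height (world z) of each of walnut1, walnut2 below 0.085 m), for 0.2 s.
At the end, for the whole second after the job is handed in: all four almonds lie in the basket (centres inside its walls and below 50 mm), both walnuts in the bowl (centres within 100 mm of its middle and below 85 mm); the sieve stands on the counter (underside within 10 mm of it), upright within about 4.5 degrees, at rest and not touching the stand (all of step 3 and x of almond1 in the frame of basket between -0.11 and 0.11 m and y of almond1 in the frame of basket between -0.09 and 0.09 m and z of almond1 in the frame of basket between 0 and 0.05 m and x of almond2 in the frame of basket between -0.11 and 0.11 m and y of almond2 in the frame of basket between -0.09 and 0.09 m and z of almond2 in the frame of basket between 0 and 0.05 m and x of almond3 in the frame of basket between -0.11 and 0.11 m and y of almond3 in the frame of basket between -0.09 and 0.09 m and z of almond3 in the frame of basket between 0 and 0.05 m and x of almond4 in the frame of basket between -0.11 and 0.11 m and y of almond4 in the frame of basket between -0.09 and 0.09 m and z of almond4 in the frame of basket between 0 and 0.05 m and height (world z) of sieve below 0.01 m and angle between sieve's own z axis and vertical below 0.08 rad and linear speed of sieve below 0.02 m/s and contact force between sieve and stand below 0.05 N).
It fails at once if the jar is pushed more than 30 mm or tipped over (distance of jar from where it was at the start of the episode above 0.03 m or angle between jar's own z axis and vertical above 0.4 rad).
It fails at once if the can is pushed more than 30 mm or tipped over (distance of can from where it was at the start of the episode above 0.03 m or angle between can's own z axis and vertical above 0.4 rad).
It fails at once if the sieve is dropped (falls freely, not held, faster than 0.5 m/s) (linear speed of sieve above 0.5 m/s and contact force between sieve and the fingers below 0.05 N and contact force between sieve and the arm below 0.05 N).
It also fails if it takes over 72 s, if anything falls off the work surface, if the arm or the gripper's body presses on something with over 40 N, if the wrist force passes 120 N, or if a joint passes its speed limit or range.

## Working session

There is one attempt and no reset: what is moved stays moved. The work goes in short steps, Python scripts to look and compute and a tool call to move; the robot and the scene stay as the last step left them, time stands still between calls to the robot, and variables do not carry over. Pictures are saved under pics/ and viewed, at most 10 in all, crops included, and the job is handed in when it is done.

Besides the shell and the picture viewer there is one more tool, called after "Emit:" in YAML: its name, and indented under it one key for each argument. play_rows: Moves the arm, as the interface text tells. Its arguments: {"type":"object","properties":{"linear":{"type":"array","items":{"type":"array","items":{"type":"number"}}},"turn":{"type":"array","items":{"type":"number"}},"hand":{"type":"number"}},"required":["linear","turn"]}

```bash
mkdir -p pics; cat > h.py <<'E'
from plant import *
import numpy as np, cv2
from scipy.spatial.transform import Rotation as R
def cam(n):
    i=camera_info(n); K=np.array(i["camera_matrix"])
    if "mount" in i:
        s=state(); q=s["tool_rot"]; T=np.eye(4); T[:3,:3]=R.from_quat(np.r_[q[1:],q[0]]).as_matrix(); T[:3,3]=s["tool_pos"]
        T=T@np.array(i["mount"])
        return K,T[:3,3],T[:3,:3]
    A=np.array(i["attitude"],float)
    A=A if A.shape==(3,3) else R.from_quat(np.r_[A[1:],A[0]]).as_matrix()
    return K,np.array(i["origin"]),A
def ray(n,px,z):
    K,o,A=cam(n); d=A@np.linalg.solve(K,[px[0],px[1],1.]); return o+d*(z-o[2])/d[2]
def proj(n,P):
    K,o,A=cam(n); c=(np.atleast_2d(P)-o)@A; u=c@K.T; return u[:,:2]/u[:,2:]
def save(n,f): cv2.imwrite("pics/"+f,grab_frame(n)[:,:,::-1])
E
python3 - <<'E'
from h import *
np.set_printoptions(precision=4,suppress=True)
print(state())
for n in("scene","top","wrist"): print(n,camera_info(n))
a=grab_frame("scene");b=grab_frame("top")
cv2.imwrite("pics/a.png",np.vstack([a,b])[:,:,::-1][:, :] if 0 else a[:,:,::-1]);cv2.imwrite("pics/b.png",b[:,:,::-1])
for n in("scene","top"):
  for t in("sieve","sieve_handle","sieve_lip","sieve_hooks","stand","basket","bowl","jar","can","walnut1","almond1"):
    print(n,t,[(np.round(d["location"]).tolist(),round(d["p"],2),int(d["region"].sum())) for d in trace(n,t)][:5])
E
```

```text
{'time': 0.0, 'joint_pos': array([-1.424 ,  0.0533,  1.6143,  0.    ,  1.476 , -0.119 ]), 'joint_vel': array([0.0006, 0.0014, 0.0001, 0.0006, 0.0007, 0.0005]), 'joint_efforts': array([ -0.0004, -39.3685, -37.0178,  -0.0003,   0.0069,   0.    ]), 'tool_pos': array([ 0.1641, -0.6024,  0.23  ]), 'tool_rot': array([-0.001 ,  0.9912,  0.1325, -0.    ]), 'contact_force': array([0.364 , 0.1584, 0.1358]), 'ft_torque': array([-0.0117, -0.0029, -0.0154]), 'grasp_force': 0.0, 'gripper_width': 0.9996919502010975}
scene {'camera_matrix': array([[375.7187,   0.    , 313.8809],
       [  0.    , 375.7187, 199.6543],
       [  0.    ,   0.    ,   1.    ]]), 'origin': array([0.8657, 0.467 , 1.0057]), 'attitude': array([-0.095 ,  0.2934,  0.9077, -0.2846])}
top {'camera_matrix': array([[381.7333,   0.    , 320.691 ],
       [  0.    , 381.7333, 194.9484],
       [  0.    ,   0.    ,   1.    ]]), 'origin': array([0.4037, 0.0103, 1.0254]), 'attitude': array([-0.0558,  0.7111, -0.699 ,  0.0519])}
wrist {'camera_matrix': array([[353.4226,   0.    , 315.048 ],
       [  0.    , 353.4226, 203.4845],
       
[... 814 characters left out ...]
 52)]
top sieve [([352.0, 207.0], 0.68, 220), ([333.0, 197.0], 0.57, 2466)]
top sieve_handle [([336.0, 185.0], 0.65, 2713), ([436.0, 210.0], 0.35, 6983)]
top sieve_lip [([333.0, 185.0], 0.66, 2531), ([314.0, 206.0], 0.17, 227)]
top sieve_hooks [([333.0, 188.0], 0.66, 2264)]
top stand [([330.0, 242.0], 0.86, 3107)]
top basket [([438.0, 210.0], 0.82, 7002)]
top bowl [([316.0, 207.0], 0.73, 249)]
top jar [([395.0, 147.0], 0.65, 815)]
top can [([261.0, 143.0], 0.89, 799), ([335.0, 186.0], 0.16, 2910)]
top walnut1 [([353.0, 208.0], 0.8, 233), ([315.0, 206.0], 0.78, 230)]
top almond1 [([338.0, 186.0], 0.63, 2778), ([261.0, 142.0], 0.58, 843), ([314.0, 218.0], 0.57, 75), ([351.0, 218.0], 0.39, 85)]
```

```bash
python3 - <<'E'
import cv2,numpy as np
a=cv2.imread("pics/a.png");b=cv2.imread("pics/b.png")
c=cv2.resize(a[120:340,190:450],None,fx=2.7,fy=2.7,interpolation=cv2.INTER_CUBIC)
cv2.imwrite("pics/a2.png",c)
E
```

```text
(no output)
```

View pics/b.png

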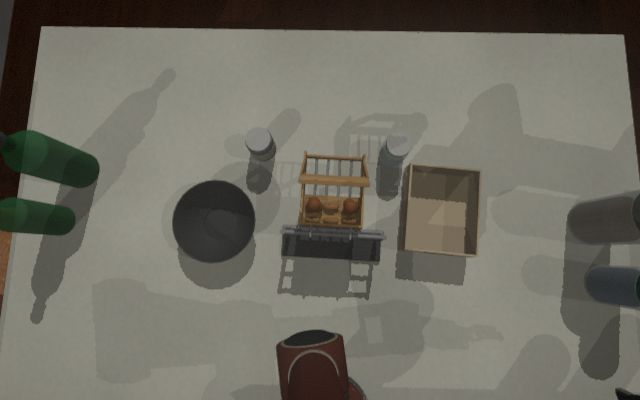

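View pics/a2.png

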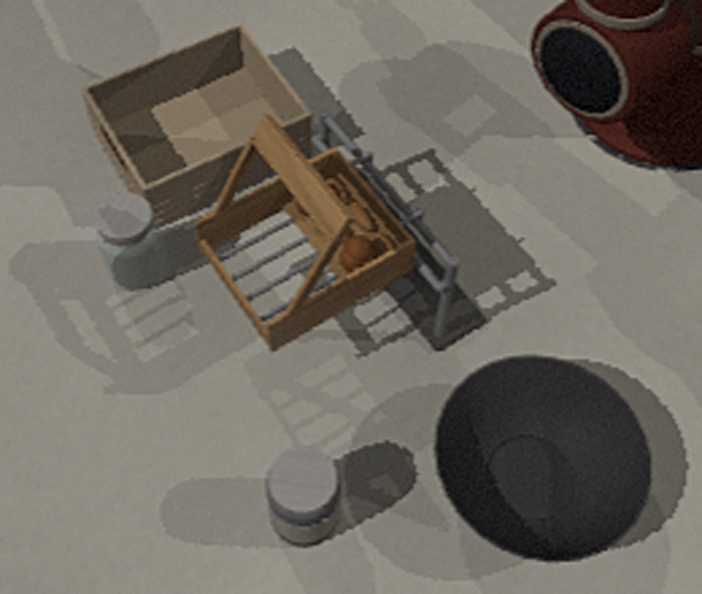

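```bash
python3 - <<'E'
from h import *
np.set_printoptions(precision=4,suppress=True)
print("tcp px",proj("top",[[.164,-.602,.23],[.164,-.602,.33]]))
for t,z in(("basket",.08),("bowl",.075),("jar",.105),("can",.1)):
    for n in("top",):
        pass
b=cv2.imread("pics/b.png")
grab_frame("top");
m=trace("top","basket")[0]["region"]
c=cv2.minAreaRect(np.argwhere(m)[:,::-1].astype(np.float32)); print("basket rect",[ray("top",p,.08)[:2] for p in cv2.boxPoints(c)])
# bowl dark blob top view
g=cv2.cvtColor(b,cv2.COLOR_BGR2GRAY); mk=(g<75).astype(np.uint8); mk[:, :165]=0; mk[:,265:]=0; mk[:170]=0; mk[275:]=0
n,l,s,ce=cv2.connectedComponentsWithStats(mk); k=1+s[1:,4].argmax(); print("bowl",s[k],ray("top",ce[k],.06), [ray("top",p,.075)[:2] for p in((s[k][0],ce[k][1]),(s[k][0]+s[k][2],ce[k][1]),(ce[k][0],s[k][1]),(ce[k][0],s[k][1]+s[k][3]))])
for t in("jar","can"):
    d=trace("top",t)[0]; ys,xs=np.nonzero(d["region"]); print(t,xs.min(),xs.max(),ys.min(),ys.max(),ray("top",d["location"],.08))
for p in [(300,178),(369,180)]: print("strap",ray("top",p,.25))
print("walls",[ray("top",p,.163) for p in((304,154),(367,157),(300,226),(362,229))])
c=b[120:280,230:500]; cv2.imwrite("pics/b2.png",cv2.resize(c,None,fx=2.9,fy=2.9,interpolation=cv2.INTER_CUBIC))
E
```

```text
tcp px [[633.7104 383.3547]
 [681.3005 403.1786]]
basket rect [array([ 0.4124, -0.1737]), array([ 0.6375, -0.1929]), array([ 0.626 , -0.3943]), array([ 0.402 , -0.3681])]
bowl [ 173  181   82   82 5343] [0.4797 0.2875 0.06  ] [array([0.4768, 0.3844]), array([0.4803, 0.1795]), array([0.581 , 0.2894]), array([0.3763, 0.2771])]
jar 380 410 133 164 [ 0.6792 -0.1751  0.08  ]
can 245 275 127 160 [0.6834 0.1701 0.08  ]
strap [0.5576 0.0591 0.25  ]
strap [ 0.5558 -0.0836  0.25  ]
walls [array([0.6319, 0.0567, 0.163 ]), array([ 0.6271, -0.0896,  0.163 ]), array([0.4645, 0.0617, 0.163 ]), array([ 0.4602, -0.0782,  0.163 ])]
```

View pics/b2.png

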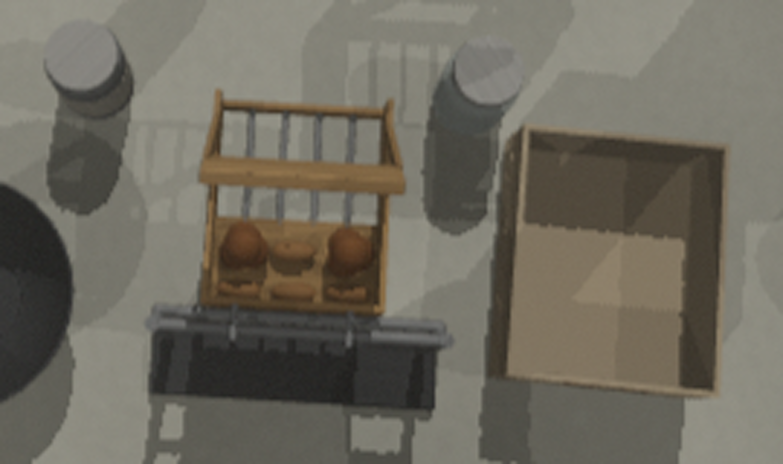

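Emit:
play_rows:
  linear:
    - [0.028,0.043,0.02]
    - [0.028,0.043,0.02]
    - [0.028,0.043,0.02]
    - [0.028,0.043,0.02]
    - [0.028,0.043,0.02]
    - [0.028,0.043,0.02]
    - [0.028,0.043,0.02]
    - [0.028,0.043,0.02]
  turn: [9.2,9.2,9.2,9.2,9.2,9.2,9.2,9.2]

```text
time: 2.4
tool_pos: [0.3888, -0.2575, 0.3922]
tool_rot: [0.0, 0.713, 0.702, 0.0]
contact_force: [1.5, -0.5, -0.5]
gripper_width: 0.999
grasp_force: 0.0
```

Emit:
play_rows:
  linear:
    - [0.027,0.041,0.0]
    - [0.027,0.041,0.0]
    - [0.027,0.041,0.0]
    - [0.027,0.041,0.0]
    - [0.027,0.041,0.0]
    - [0.027,0.041,0.0]
  turn: [0,0,0,0,0,0]

```text
time: 3.15
tool_pos: [0.5509, -0.0115, 0.3915]
tool_rot: [0.0, 0.714, 0.7, 0.0]
contact_force: [1.1, -1.1, 0.5]
gripper_width: 1.002
grasp_force: 0.0
```

```bash
python3 - <<'E'
from h import *
np.set_printoptions(precision=4,suppress=True)
a=grab_frame("wrist"); cv2.imwrite("pics/w.png",a[:,:,::-1])
d=trace("wrist","sieve")
for e in d[:2]: print(e["p"],e["location"],e["region"].sum())
print(state()["joint_pos"])
# predicted strap corners for guess
c=np.array([.55,-.012,.108]);Y=R.from_euler('z',-1.5,degrees=True).as_matrix()
u=np.array([-.53,0,.848]);n=np.array([.848,0,.53])
P=[c+Y@(np.array([0,sy*.072,.145])+st*.016*u+sn*.006*n) for sy in(-1,1) for st in(-1,1) for sn in(-1,1)]
print(proj("wrist",P).round(0).tolist())
E
```

```text
0.74 [311.8, 174.6] 15932
0.43 [402.6, 260.0] 2604
[-0.153  -0.1662  1.5626  0.0013  1.7461 -0.1375]
[[316.0, 265.0], [328.0, 269.0], [296.0, 280.0], [308.0, 283.0], [318.0, 103.0], [331.0, 103.0], [295.0, 102.0], [309.0, 103.0]]
```

View pics/w.png

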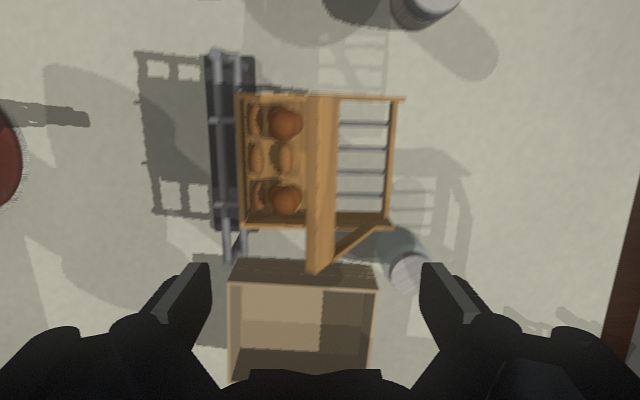

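Emit:
play_rows:
  linear:
    - [0,0,0.06]
    - [0,0,0.06]
    - [0,0,0.06]
    - [0,0,0.06]
    - [0,0,0.06]
    - [0,0,0.06]
    - [0,0,0.06]
    - [0,0,0.06]
  turn: [0,0,0,0,0,0,0,0]

```text
time: 4.25
tool_pos: [0.5559, -0.0139, 0.8432]
tool_rot: [0.017, 0.714, 0.699, 0.012]
contact_force: [1.3, 0.1, 1.7]
gripper_width: 0.998
grasp_force: 0.0
```

Emit:
play_rows:
  linear:
    - [0,0,0.06]
    - [0,0,0.06]
    - [0,0,0.06]
  turn: [0,0,0]

```text
time: 4.62
tool_pos: [0.5027, -0.0124, 0.8916]
tool_rot: [0.052, 0.713, 0.698, 0.041]
contact_force: [-0.3, 0.7, 1.1]
gripper_width: 1.002
grasp_force: 0.0
```

```bash
python3 -c "
from plant import *
s=state();print(s['joint_pos'],s['tool_pos'],s['tool_rot'],s['time'])"
```

```text
[-0.17696299  0.33447695  0.05503413  0.01471286  2.61962731 -0.14308982] [ 0.50266936 -0.01243428  0.89159835] [0.0517573  0.71279415 0.6982368  0.04136486] 4.625
```

Emit:
play_rows:
  linear:
    - [0,0,0.06]
    - [0,0,0.06]
    - [0,0,0.06]
    - [0,0,0.06]
    - [0,0,0.06]
  turn: [0,0,0,0,0]

```text
time: 5.25
tool_pos: [0.4195, -0.0112, 0.9486]
tool_rot: [0.099, 0.708, 0.694, 0.083]
contact_force: [-0.4, -0.2, -0.7]
gripper_width: 1.0
grasp_force: 0.0
```

Emit:
play_rows:
  linear:
    - [0,0,-0.06]
    - [0,0,-0.06]
  turn: [0,0]

```text
time: 5.5
tool_pos: [0.4226, -0.0115, 0.8769]
tool_rot: [0.1, 0.708, 0.694, 0.085]
contact_force: [2.0, 0.1, 1.6]
gripper_width: 0.995
grasp_force: 0.0
```

```bash
python3 -c "
from plant import *
s=state();print(s['joint_pos'],s['tool_pos'],s['tool_rot'],s['time'])"
```

```text
[-0.22655969 -0.09563717  0.60902849  0.04849232  2.36633658 -0.16711791] [ 0.42255385 -0.01152897  0.8768654 ] [0.10047465 0.70807302 0.69381915 0.08457204] 5.5
```

Emit:
play_rows:
  linear:
    - [0,0,0.06]
    - [0,0,0.06]
    - [0,0,0.06]
    - [0,0,0.06]
    - [0,0,0.06]
    - [0,0,0.06]
    - [0,0,0.06]
    - [0,0,0.06]
  turn: [0,0,0,0,0,0,0,0]

```text
time: 6.5
tool_pos: [0.3266, -0.0108, 0.9975]
tool_rot: [0.147, 0.7, 0.687, 0.13]
contact_force: [1.1, -0.4, -0.3]
gripper_width: 0.998
grasp_force: 0.0
```

```bash
cat >> h.py <<'E'
def pose():
    s=state(); q=s["tool_rot"]; r=R.from_quat(np.r_[q[1:],q[0]]).as_matrix(); y,z=r[:,1],r[:,2]
    print("t",s["time"],"pos",s["tool_pos"].round(4),"q",s["joint_pos"].round(3),"lean",np.degrees(np.arctan2(z[0],-z[2])).round(1),"roll",np.degrees(np.arcsin(r[2,0])).round(1),"xaz",np.degrees(np.arctan2(r[1,0],r[0,0])).round(1),"F",s["contact_force"].round(1),s["gripper_width"].round(3),np.round(s["grasp_force"],1))
    return s,r
E
python3 -c "
from h import *
pose()"
```

```text
Traceback (most recent call last):
  File "h.py", line 20, in pose
    print("t",s["time"],"pos",s["tool_pos"].round(4),"q",s["joint_pos"].round(3),"lean",np.degrees(np.arctan2(z[0],-z[2])).round(1),"roll",np.degrees(np.arcsin(r[2,0])).round(1),"xaz",np.degrees(np.arctan2(r[1,0],r[0,0])).round(1),"F",s["contact_force"].round(1),s["gripper_width"].round(3),np.round(s["grasp_force"],1))
                                                                                                                                                                                                                                                                       ^^^^^^^^^^^^^^^^^^^^^^^^
AttributeError: 'float' object has no attribute 'round'
```

Emit:
play_rows:
  linear:
    - [0,0,0.06]
    - [0,0,0.06]
    - [0,0,0.06]
    - [0,0,0.06]
    - [0,0,0.06]
    - [0,0,0.06]
  turn: [0,0,0,0,0,0]

```text
time: 7.25
tool_pos: [0.2578, -0.0114, 1.0262]
tool_rot: [0.183, 0.691, 0.679, 0.167]
contact_force: [0.1, -0.2, 1.1]
gripper_width: 0.997
grasp_force: 0.0
```

```bash
sed -i 's/s\["gripper_width"\].round(3)/round(s["gripper_width"],3)/' h.py
python3 -c "
from h import *
pose()"
```

```text
t 7.25 pos [ 0.2578 -0.0114  1.0262] q [-0.674 -0.03   0.056  0.591  2.619 -0.07 ] lean 28.7 roll -1.1 xaz 88.7 F [ 0.1 -0.2  1.1] 0.997 0.0
```

Emit:
play_rows:
  linear:
    - [0,0,0.06]
    - [0,0,0.06]
    - [0,0,0.06]
  turn: [0,0,0]

```text
time: 7.62
tool_pos: [0.2292, -0.0088, 1.035]
tool_rot: [0.197, 0.688, 0.676, 0.178]
contact_force: [0.7, -0.8, -0.1]
gripper_width: 1.001
grasp_force: 0.0
```

Emit:
play_rows:
  linear:
    - [0.02,0,-0.055]
    - [0.02,0,-0.055]
    - [0.02,0,-0.055]
    - [0.02,0,-0.055]
    - [0.02,0,-0.055]
    - [0.02,0,-0.055]
    - [0.02,0,-0.055]
    - [0.02,0,-0.055]
  turn: [0,0,0,0,0,0,0,0]

```text
time: 8.62
tool_pos: [0.3822, -0.0057, 0.6355]
tool_rot: [0.195, 0.688, 0.672, 0.192]
contact_force: [0.1, 0.1, 0.4]
gripper_width: 0.999
grasp_force: 0.0
```

```bash
python3 -c "
from h import *
pose()"
```

```text
t 8.625 pos [ 0.3822 -0.0057  0.6355] q [-0.334 -0.775  1.625  0.167  1.757 -0.234] lean 31.7 roll 0.2 xaz 88.7 F [0.1 0.1 0.4] 0.999 0.0
```

Emit:
play_rows:
  linear:
    - [0.019,-0.001,-0.05]
    - [0.019,-0.001,-0.05]
    - [0.019,-0.001,-0.05]
    - [0.019,-0.001,-0.05]
    - [0.019,-0.001,-0.05]
    - [0,0,0]
  turn: [0,0,0,0,0,0]

```text
time: 9.38
tool_pos: [0.4755, -0.0106, 0.3804]
tool_rot: [0.19, 0.69, 0.673, 0.189]
contact_force: [0.4, 0.3, -0.7]
gripper_width: 0.998
grasp_force: 0.0
```

```bash
cat > fit.py <<'E'
from h import *
def strapP(c,yaw):
    Y=R.from_euler('z',yaw,degrees=True).as_matrix(); u=np.array([-.53,0,.848]);n=np.array([.848,0,.53])
    return np.array([c+Y@(np.array([0,sy*.072,.145])+st*.016*u+sn*.006*n) for sy in(-1,1) for st in(-1,1) for sn in(-1,1)])
def wallP(c,yaw):
    Y=R.from_euler('z',yaw,degrees=True).as_matrix()
    return np.array([c+Y@np.array(p) for p in [(-.086,-.072,.055),(-.086,.072,.055),(.086,.072,.025),(.086,-.072,.025)]])
E
python3 - <<'E'
from fit import *
pose()
a=grab_frame("wrist")[:,:,::-1].copy()
g=grab_frame("scene")[:,:,::-1].copy()
c=np.array([.555,-.012,.108])
for n,im in(("wrist",a),("scene",g)):
    cv2.polylines(im,[cv2.convexHull(proj(n,strapP(c,-1.5)).astype(np.float32)).round().astype(int)],True,(0,255,0))
    cv2.polylines(im,[proj(n,wallP(c,-1.5)).round().astype(int)],True,(255,0,0))
cv2.imwrite("pics/w2.png",np.hstack([cv2.resize(g[140:300,200:420],(550,400),interpolation=cv2.INTER_CUBIC)[:,:],a[:,100:540][:, :]])[:,:]); 
im=cv2.imread("pics/w2.png"); cv2.imwrite("pics/w2.png",cv2.resize(im,(800,int(400*800/im.shape[1]))))
cv2.imwrite("pics/w2a.png",a)
E
```

```text
t 9.375 pos [ 0.4755 -0.0106  0.3804] q [-0.252 -0.75   2.052  0.126  1.312 -0.226] lean 31.1 roll 0.3 xaz 88.7 F [ 0.4  0.3 -0.7] 0.998 0.0
```

View pics/w2.png

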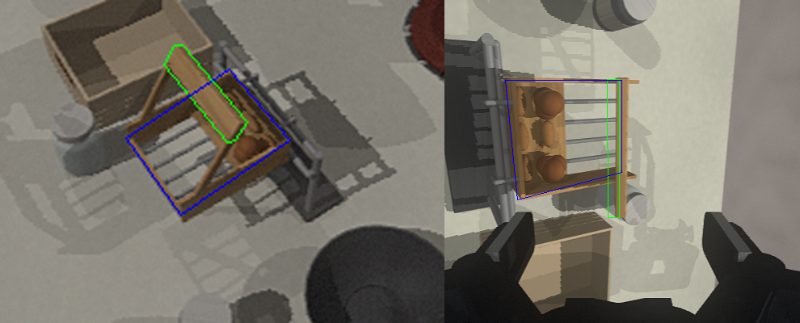

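```bash
python3 - <<'E'
from fit import *
im=cv2.imread("pics/w2a.png"); 
for r in(120,150,180,205,235,250): 
    L=im[r].astype(int); w=(L[:,2]-L[:,0]>25); xs=np.nonzero(w[270:380])[0]+270; print(r,xs.tolist())
for cc in (310,315,320): print(cc,(lambda w:(w.min(),w.max()))(np.nonzero((im[:,cc,2].astype(int)-im[:,cc,0])>25)[0]))
for x in(.555,.56): print(proj("wrist",strapP(np.array([x,-.012,.108]),-1.5)).round(0).tolist())
E
python3 - <<'E'
import cv2
im=cv2.imread("pics/w2a.png")[80:290,160:400]; cv2.imwrite("pics/w3.png",cv2.resize(im,None,fx=2.8,fy=2.8,interpolation=cv2.INTER_CUBIC))
E
```

```text
120 [312, 313, 314, 315, 317, 318, 320, 321, 322, 323, 324, 325, 326, 327, 328]
150 [312, 313, 314, 315, 317, 318, 320, 321, 322, 323, 324, 325, 326, 327]
180 [312, 313, 314, 315, 317, 318, 320, 321, 322, 323, 324, 325, 326, 327]
205 [312, 313, 314, 315, 317, 318, 320, 321, 322, 323, 324, 325, 326]
235 [311, 312, 313, 314, 315, 317, 318, 319, 320, 321, 322, 323, 324, 325]
250 [311, 312, 313, 314, 315, 317, 318, 319, 320, 321, 322, 323, 324, 325]
310 (np.int64(100), np.int64(257))
315 (np.int64(96), np.int64(268))
320 (np.int64(96), np.int64(269))
[[304.0, 254.0], [316.0, 254.0], [302.0, 269.0], [316.0, 269.0], [302.0, 99.0], [316.0, 99.0], [301.0, 98.0], [316.0, 98.0]]
[[308.0, 253.0], [320.0, 253.0], [307.0, 267.0], [321.0, 267.0], [307.0, 98.0], [321.0, 98.0], [306.0, 98.0], [322.0, 98.0]]
```

View pics/w3.png

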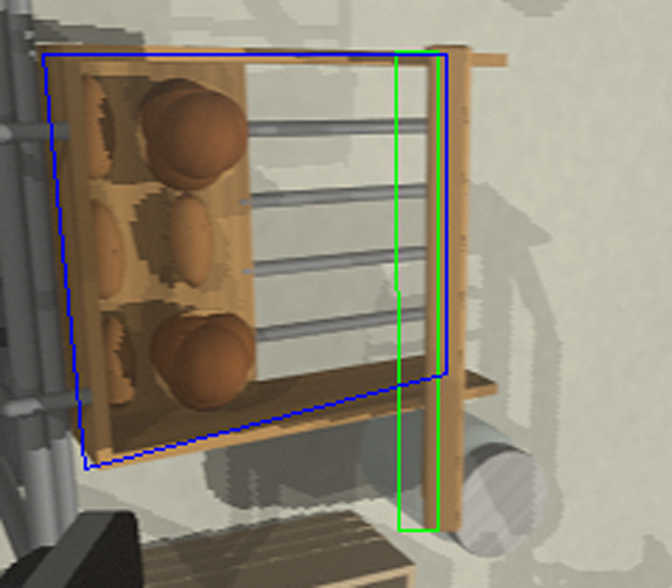

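```bash
python3 - <<'E'
from fit import *
np.set_printoptions(precision=4,suppress=True)
s,r=pose(); print(r, s["tool_rot"])
K,o,A=cam("wrist"); print(o,A)
P=np.array([.555,-.012,.253]); print((P-s["tool_pos"])@r, proj("wrist",P), proj("wrist",[s["tool_pos"]]))
for i in range(3): print(state()["tool_pos"],state()["tool_rot"])
E
```

```text
t 9.475 pos [ 0.4768 -0.011   0.3894] q [-0.252 -0.752  2.042  0.126  1.311 -0.226] lean 31.8 roll 0.1 xaz 88.7 F [-0.4 -0.5  0.7] 1.002 0.0
[[ 0.0233  0.8495  0.5271]
 [ 0.9997 -0.0209 -0.0104]
 [ 0.0022  0.5272 -0.8498]] [0.1953 0.6881 0.6719 0.1923]
[0.4034 0.0619 0.5098] [[ 0.8494 -0.1708  0.4993]
 [-0.0211 -0.9564 -0.2914]
 [ 0.5273  0.237  -0.8159]]
[ 0.0005 -0.0054  0.1571] [[309.1615 185.0114]] [[315.7593 268.4327]]
[ 0.4768 -0.011   0.3894] [0.1953 0.6881 0.6719 0.1923]
[ 0.4768 -0.011   0.3894] [0.1953 0.6881 0.6719 0.1923]
[ 0.4768 -0.011   0.3894] [0.1953 0.6881 0.6719 0.1923]
```

Emit:
play_rows:
  linear:
    - [0.022,0,-0.038]
    - [0.022,0,-0.038]
    - [0.022,0,-0.038]
    - [0.023,-0.001,-0.038]
    - [0,0,0]
    - [0,0,0]
  turn: [0,0,0,0,0,0]

```text
time: 10.22
tool_pos: [0.5673, -0.0123, 0.2406]
tool_rot: [0.197, 0.687, 0.672, 0.193]
contact_force: [0.2, -0.5, 0.4]
gripper_width: 1.0
grasp_force: 0.0
```

```bash
python3 - <<'E'
from fit import *
s,r=pose()
print((np.array([.556,-.012,.253])-s["tool_pos"])@r)
a=grab_frame("wrist")[:,:,::-1]; cv2.imwrite("pics/w4.png",a)
for rr in(60,100,140,180,220):
    L=a[rr].astype(int); xs=np.nonzero(L[220:420,2]-L[220:420,0]>25)[0]+220; print(rr,xs.min() if len(xs) else 0,xs.max() if len(xs) else 0)
print(proj("wrist",strapP(np.array([.556,-.012,.108]),-1.5)).round(0).tolist())
E
```

```text
t 10.225 pos [ 0.5673 -0.0123  0.2406] q [-0.2   -0.457  2.106  0.117  0.943 -0.218] lean 32.1 roll 0.1 xaz 88.7 F [ 0.2 -0.5  0.4] 1.0 0.0
[ 6.66237424e-05 -2.95063907e-03 -1.64900747e-02]
60 0 0
100 220 345
140 288 326
180 288 325
220 289 324
[[297.0, 400.0], [321.0, 400.0], [293.0, 463.0], [323.0, 463.0], [293.0, 98.0], [324.0, 98.0], [286.0, 98.0], [327.0, 98.0]]
```

Emit:
play_rows:
  linear:
    - [-0.0025,0,-0.0025]
    - [0,0,0]
    - [0,0,0]
  turn: [0,0,0]

```text
time: 10.65
tool_pos: [0.5633, -0.0118, 0.234]
tool_rot: [0.195, 0.688, 0.672, 0.192]
contact_force: [-0.2, -0.7, 0.4]
gripper_width: 0.997
grasp_force: 0.0
```

Emit:
play_rows:
  linear:
    - [0,0,0]
    - [0,0,0]
    - [0,0,0]
    - [0,0,0]
    - [0,0,0]
    - [0,0,0]
  turn: [0,0,0,0,0,0]
  hand: 0.0

```text
time: 11.4
tool_pos: [0.5648, -0.0118, 0.2362]
tool_rot: [0.197, 0.688, 0.671, 0.194]
contact_force: [4.1, 1.1, 5.0]
gripper_width: 0.132
grasp_force: 58.4
```

```bash
python3 -c "
from h import *
pose()"
```

```text
t 11.4 pos [ 0.5648 -0.0118  0.2362] q [-0.2   -0.461  2.116  0.119  0.938 -0.219] lean 32.0 roll 0.2 xaz 88.6 F [4.1 1.1 5. ] 0.132 58.4
```

Emit:
play_rows:
  linear:
    - [0,0,0.008]
    - [0,0,0.015]
    - [0,0,0.02]
    - [0,0,0.025]
    - [0,0,0.025]
    - [0,0,0.02]
    - [0,0,0.015]
    - [0,0,0.008]
  turn: [0,0,0,0,0,0,0,0]

```text
time: 12.4
tool_pos: [0.5632, -0.0119, 0.3702]
tool_rot: [0.195, 0.688, 0.672, 0.192]
contact_force: [1.1, 0.8, -3.6]
gripper_width: 0.132
grasp_force: 59.6
```

```bash
python3 - <<'E'
from h import *
s,r=pose()
print("basket",[ray("top",p,.08).round(3) for p in((411,163.8),(481,170.7),(477.6,256.2),(404.8,251))])
a=grab_frame("wrist")[:,:,::-1]
g=grab_frame("scene")[:,:,::-1]
cv2.imwrite("pics/w5.png",np.hstack([a[40:300,120:480],cv2.resize(g[100:260,220:420],(325,260))]))
E
```

```text
t 12.4 pos [ 0.5632 -0.0119  0.3702] q [-0.201 -0.509  1.928  0.102  1.178 -0.19 ] lean 31.7 roll 0.1 xaz 88.7 F [ 1.1  0.8 -3.6] 0.132 59.6
basket [array([ 0.633, -0.211,  0.08 ]), array([ 0.618, -0.387,  0.08 ]), array([ 0.404, -0.369,  0.08 ]), array([ 0.414, -0.191,  0.08 ])]
```

View pics/w5.png

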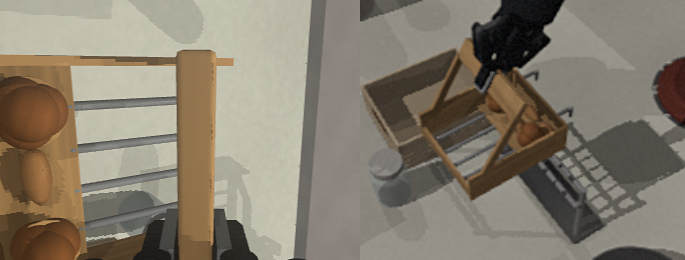

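Emit:
play_rows:
  linear:
    - [-0.003,-0.005,0.005]
    - [-0.006,-0.01,0.008]
    - [-0.006,-0.013,0.008]
    - [-0.006,-0.013,0.008]
    - [-0.006,-0.013,0.008]
    - [-0.006,-0.013,0.008]
    - [-0.006,-0.013,0.008]
    - [-0.006,-0.013,0.008]
  turn: [-4,-8,-10.4,-10.4,-10.4,-10.4,-10.4,-10.4]

```text
time: 13.5
tool_pos: [0.5181, -0.1045, 0.4292]
tool_rot: [0.271, 0.955, 0.117, 0.034]
contact_force: [0.3, -0.9, -4.4]
gripper_width: 0.134
grasp_force: 59.7
```

Emit:
play_rows:
  linear:
    - [-0.006,-0.013,0.008]
    - [-0.006,-0.013,0.008]
    - [-0.006,-0.013,0.008]
    - [-0.006,-0.013,0.008]
    - [-0.006,-0.013,0.008]
    - [-0.006,-0.013,0.008]
    - [-0.006,-0.013,0.008]
    - [-0.006,-0.013,0.008]
  turn: [-10.4,-10.4,-10.4,-10.4,-10.4,-10.4,-10.4,-10.4]

```text
time: 14.5
tool_pos: [0.4709, -0.2093, 0.4932]
tool_rot: [0.225, 0.792, -0.546, -0.155]
contact_force: [0.0, -0.0, -4.0]
gripper_width: 0.13
grasp_force: 59.7
```

```bash
python3 -c "
from h import *
pose()"
```

```text
t 14.5 pos [ 0.4709 -0.2093  0.4932] q [-0.371  0.023  1.284 -0.456  2.212  2.201] lean -30.0 roll 0.0 xaz -69.1 F [ 0. -0. -4.] 0.13 59.7
```

Emit:
play_rows:
  linear:
    - [0,-0.01,0.015]
    - [0,-0.01,0.02]
    - [0,-0.01,0.025]
    - [0,0,0.03]
    - [0,0,0.03]
    - [0,0,0.03]
    - [0,0,0.03]
    - [0,0,0.03]
  turn: [-10.4,-10.4,-7,-3,0,0,0,0]

```text
time: 15.5
tool_pos: [0.4615, -0.2442, 0.6749]
tool_rot: [-0.176, -0.625, 0.736, 0.189]
contact_force: [0.7, 0.5, -3.9]
gripper_width: 0.136
grasp_force: 59.6
```

```bash
cat >> h.py <<'E'
# sieve attitude from tool: grasp made with tool lean 32 deg about sieve y, tool y rising toward sieve +x
G=R.from_euler('y',-32,degrees=True).as_matrix()@np.array([[0,1,0],[1,0,0],[0,0,-1.]])
def sieve():
    s,r=pose(); S=r@G.T
    print("sieve yaw",np.degrees(np.arctan2(S[1,0],S[0,0])).round(1),"frontdown",np.degrees(np.arcsin(-S[2,0])).round(1),"leftup",np.degrees(np.arcsin(S[2,1])).round(1),"tilt",np.degrees(np.arccos(S[2,2])).round(1),
     "lip",(s["tool_pos"]-.019*r[:,2]+S@[.086,0,-.12]).round(3),"under",(s["tool_pos"]-.019*r[:,2]+S@[0,0,-.145]).round(3))
    return s,r,S
E
python3 -c "
from h import *
sieve()"
```

```text
t 15.5 pos [ 0.4615 -0.2442  0.6749] q [-0.523  0.216  0.76  -0.405  2.617  2.475] lean -29.8 roll 1.3 xaz -99.0 F [ 0.7  0.5 -3.9] 0.136 59.6
sieve yaw 171.1 frontdown 2.0 leftup 1.3 tilt 2.4 lip [ 0.39  -0.235  0.568] under [ 0.476 -0.249  0.546]
```

Emit:
play_rows:
  linear:
    - [0,0,0.03]
    - [0,0,0.03]
    - [0,0,0.04]
    - [0,0,0.04]
    - [0,0,0.04]
    - [0,0,0.03]
  turn: [-8,-8,0,0,0,0]

```text
time: 16.25
tool_pos: [0.4241, -0.2557, 0.7367]
tool_rot: [-0.132, -0.535, 0.825, 0.123]
contact_force: [-0.3, -0.2, -3.8]
gripper_width: 0.133
grasp_force: 59.6
```

```bash
python3 -c "
from h import *
sieve()"
```

```text
t 16.25 pos [ 0.4241 -0.2557  0.7367] q [-0.608  0.16   0.673 -0.304  2.619  2.714] lean -20.5 roll 5.0 xaz -113.2 F [-0.3 -0.2 -3.8] 0.133 59.6
sieve yaw 157.8 frontdown 11.8 leftup 5.0 tilt 12.8 lip [ 0.371 -0.244  0.62 ] under [ 0.453 -0.28   0.613]
```

Emit:
play_rows:
  linear:
    - [0.003,-0.001,-0.015]
    - [0.006,-0.002,-0.03]
    - [0.008,-0.002,-0.04]
    - [0.008,-0.002,-0.045]
    - [0.008,-0.002,-0.045]
    - [0.008,-0.002,-0.045]
    - [0.008,-0.002,-0.045]
    - [0.008,-0.002,-0.045]
  turn: [1,2,2,2.5,2.5,2.5,2.5,2.5]

```text
time: 17.25
tool_pos: [0.482, -0.2711, 0.4234]
tool_rot: [-0.15, -0.655, 0.734, 0.103]
contact_force: [0.2, -0.2, -4.2]
gripper_width: 0.134
grasp_force: 59.5
```

Emit:
play_rows:
  linear:
    - [0.008,-0.002,-0.04]
    - [0.008,-0.002,-0.035]
    - [0.008,-0.002,-0.03]
    - [0.006,-0.001,-0.02]
    - [0.004,-0.001,-0.015]
    - [0,0,0]
  turn: [0,0,0,0,0,0]

```text
time: 18.0
tool_pos: [0.5156, -0.279, 0.2837]
tool_rot: [-0.15, -0.654, 0.734, 0.104]
contact_force: [-0.6, 0.3, -3.7]
gripper_width: 0.133
grasp_force: 59.6
```

```bash
python3 -c "
from h import *
sieve()
grab_frame('top')
for t in('walnut1','almond1'): print(t,[(np.round(d['location']).tolist(),round(d['p'],2),int(d['region'].sum())) for d in trace('top',t)])"
```

```text
t 18.0 pos [ 0.5156 -0.279   0.2837] q [-0.52   0.141  1.462 -0.225  1.831  2.712] lean -20.9 roll 4.9 xaz -95.7 F [-0.6  0.3 -3.7] 0.133 59.6
sieve yaw 175.2 frontdown 11.4 leftup 4.9 tilt 12.5 lip [ 0.461 -0.284  0.167] under [ 0.55  -0.293  0.16 ]
walnut1 [([440.0, 175.0], 0.56, 138)]
almond1 []
```

Emit:
play_rows:
  linear:
    - [0,0.01,-0.017]
    - [0,-0.02,-0.017]
    - [0,0.02,0]
    - [0,-0.02,0]
    - [0,0.022,0]
    - [0,-0.022,0]
    - [0,0.022,0]
    - [0,-0.012,0]
  turn: [0,0,0,0,0,0,0,0]

```text
time: 19.15
tool_pos: [0.516, -0.2777, 0.2508]
tool_rot: [-0.15, -0.655, 0.734, 0.103]
contact_force: [-0.0, -0.5, -3.8]
gripper_width: 0.133
grasp_force: 59.7
```

```bash
python3 -c "
from h import *
sieve()
a=grab_frame('wrist');b=grab_frame('top')
cv2.imwrite('pics/s1.png',np.hstack([a[:,60:580],cv2.resize(b[140:280,380:510],(371,400),interpolation=cv2.INTER_CUBIC)])[:,:,::-1])
im=cv2.imread('pics/s1.png');cv2.imwrite('pics/s1.png',cv2.resize(im,(800,359)))"
```

```text
t 19.15 pos [ 0.516  -0.2777  0.2508] q [-0.518  0.156  1.5   -0.221  1.777  2.724] lean -20.8 roll 4.9 xaz -95.7 F [-0.  -0.5 -3.8] 0.133 59.7
sieve yaw 175.3 frontdown 11.6 leftup 4.9 tilt 12.6 lip [ 0.462 -0.282  0.134] under [ 0.551 -0.292  0.127]
```

View pics/s1.png

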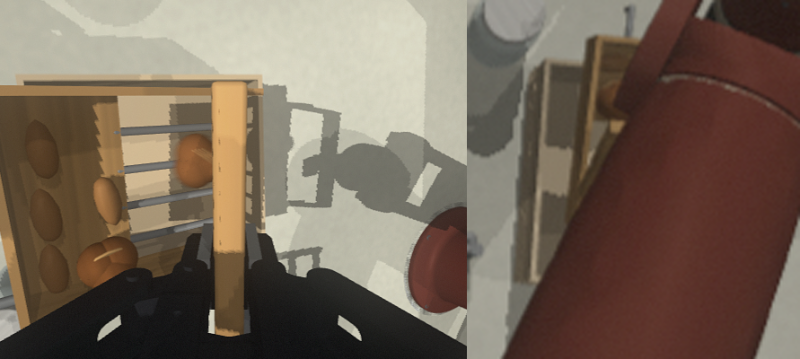

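Emit:
play_rows:
  linear:
    - [0,0.014,0]
    - [0,-0.028,0]
    - [0,0.028,0]
    - [0,-0.028,0]
    - [0,0.028,0]
    - [0,-0.028,0]
    - [0,0.028,0]
    - [0,-0.028,0]
  turn: [0,0,0,0,0,0,0,0]

```text
time: 20.25
tool_pos: [0.5162, -0.2906, 0.2508]
tool_rot: [-0.15, -0.655, 0.733, 0.103]
contact_force: [-0.8, -0.0, -4.3]
gripper_width: 0.131
grasp_force: 59.7
```

Emit:
play_rows:
  linear:
    - [0,0.03,0]
    - [0,-0.03,0]
    - [0,0.03,0]
    - [0,-0.03,0]
    - [0,0.03,0]
    - [0,-0.03,0]
    - [0,0.03,0]
    - [0,-0.014,0]
  turn: [0,0,0,0,0,0,0,0]

```text
time: 21.25
tool_pos: [0.516, -0.2758, 0.2508]
tool_rot: [-0.15, -0.655, 0.734, 0.103]
contact_force: [-0.1, -1.1, -3.6]
gripper_width: 0.134
grasp_force: 59.7
```

```bash
cat >> h.py <<'E'
def nuts(tag=None):
    s,r,S=sieve(); K,o,A=cam("wrist"); a=grab_frame("wrist")
    if tag: cv2.imwrite("pics/%s.png"%tag,a[:,:,::-1])
    H=s["tool_pos"]-.019*r[:,2]+S@[0,0,-.145]
    for t in("walnut1","almond1"):
        for d in trace("wrist",t):
            if d["p"]<.25: continue
            v=A@np.linalg.solve(K,[*d["location"],1.]); oo,vv=S.T@(o-H),S.T@v
            z=.035 if t[0]=="w" else .023; p=oo+vv*(z-oo[2])/vv[2]
            print(t,round(d["p"],2),int(d["region"].sum()),"sieve xy mm",(p[:2]*1000).round(),np.round(d["location"]))
E
python3 -c "
from h import *
nuts('s2')"
```

```text
t 21.25 pos [ 0.516  -0.2758  0.2508] q [-0.515  0.154  1.502 -0.22   1.778  2.726] lean -20.8 roll 4.9 xaz -95.6 F [-0.1 -1.1 -3.6] 0.134 59.7
sieve yaw 175.4 frontdown 11.5 leftup 4.9 tilt 12.6 lip [ 0.462 -0.28   0.134] under [ 0.551 -0.29   0.127]
walnut1 0.67 629 sieve xy mm [50.  6.] [293. 196.]
walnut1 0.63 307 sieve xy mm [ 48. -25.] [291. 237.]
almond1 0.8 1336 sieve xy mm [-34.  -9.] [167. 233.]
almond1 0.71 1203 sieve xy mm [-13.   8.] [199. 203.]
almond1 0.68 1231 sieve xy mm [-46. -48.] [155. 293.]
almond1 0.65 148 sieve xy mm [ 2. -8.] [223. 221.]
```

Emit:
play_rows:
  linear:
    - [0,0.015,0]
    - [0,-0.03,0]
    - [0,0.03,0]
    - [0,-0.03,0]
    - [0,0.03,0]
    - [0,-0.03,0]
    - [0,0.03,0]
    - [0,-0.03,0]
  turn: [0,0,0,0,0,0,0,0]

```text
time: 22.4
tool_pos: [0.5163, -0.2888, 0.2508]
tool_rot: [-0.149, -0.655, 0.733, 0.103]
contact_force: [-0.2, -0.8, -3.8]
gripper_width: 0.133
grasp_force: 59.6
```

Emit:
play_rows:
  linear:
    - [0,0.03,0]
    - [0,-0.03,0]
    - [0,0.03,0]
    - [0,-0.03,0]
    - [0,0.03,0]
    - [0,-0.03,0]
    - [0,0.03,0]
    - [0,-0.015,0]
  turn: [0,0,0,0,0,0,0,0]

```text
time: 23.4
tool_pos: [0.5161, -0.2747, 0.2508]
tool_rot: [-0.15, -0.655, 0.733, 0.103]
contact_force: [-1.0, -0.5, -3.5]
gripper_width: 0.132
grasp_force: 59.5
```

```bash
python3 -c "
from h import *
nuts('s3')"
```

```text
t 23.4 pos [ 0.5161 -0.2747  0.2508] q [-0.514  0.153  1.503 -0.22   1.778  2.727] lean -20.8 roll 4.8 xaz -95.6 F [-1.  -0.5 -3.5] 0.132 59.5
sieve yaw 175.4 frontdown 11.5 leftup 4.8 tilt 12.5 lip [ 0.462 -0.279  0.134] under [ 0.551 -0.289  0.127]
walnut1 0.63 436 sieve xy mm [50. -9.] [294. 216.]
almond1 0.95 913 sieve xy mm [-23. -48.] [192. 284.]
almond1 0.69 50588 sieve xy mm [-43.   8.] [149. 210.]
almond1 0.67 344 sieve xy mm [-1. -7.] [219. 221.]
almond1 0.59 418 sieve xy mm [ 17. -27.] [246. 243.]
almond1 0.46 207 sieve xy mm [16. 74.] [236.  96.]
```

Emit:
play_rows:
  linear:
    - [0,0.012,0]
    - [0,-0.03,0]
    - [0,0.03,0]
    - [0,-0.03,0]
    - [0,0.03,0]
    - [0,-0.032,0]
    - [0,0.03,0]
    - [0,-0.03,0]
  turn: [0,0,0,0,0,0,0,0]

```text
time: 24.55
tool_pos: [0.5163, -0.294, 0.2507]
tool_rot: [-0.149, -0.655, 0.733, 0.103]
contact_force: [0.8, 0.9, -3.8]
gripper_width: 0.133
grasp_force: 59.5
```

Emit:
play_rows:
  linear:
    - [0,0.03,0]
    - [0,-0.03,0]
    - [0,0.03,0]
    - [0,-0.03,0]
    - [0,0.03,0]
    - [0,-0.03,0]
    - [0,0.03,0]
    - [0,-0.015,0]
  turn: [0,0,0,0,0,0,0,0]

```text
time: 25.55
tool_pos: [0.516, -0.2797, 0.2508]
tool_rot: [-0.15, -0.655, 0.733, 0.103]
contact_force: [-0.2, -0.8, -4.3]
gripper_width: 0.131
grasp_force: 59.5
```

```bash
python3 -c "
from h import *
nuts('s4')"
```

```text
t 25.55 pos [ 0.516  -0.2797  0.2508] q [-0.521  0.158  1.498 -0.222  1.777  2.72 ] lean -20.8 roll 4.8 xaz -95.6 F [-0.2 -0.8 -4.3] 0.131 59.5
sieve yaw 175.4 frontdown 11.5 leftup 4.8 tilt 12.5 lip [ 0.462 -0.284  0.134] under [ 0.551 -0.294  0.127]
walnut1 0.85 704 sieve xy mm [50. 22.] [292. 174.]
almond1 0.76 261 sieve xy mm [-1. -9.] [219. 224.]
almond1 0.65 395 sieve xy mm [ 19. -30.] [249. 246.]
almond1 0.47 99 sieve xy mm [15. 71.] [235. 100.]
```

View pics/s4.png

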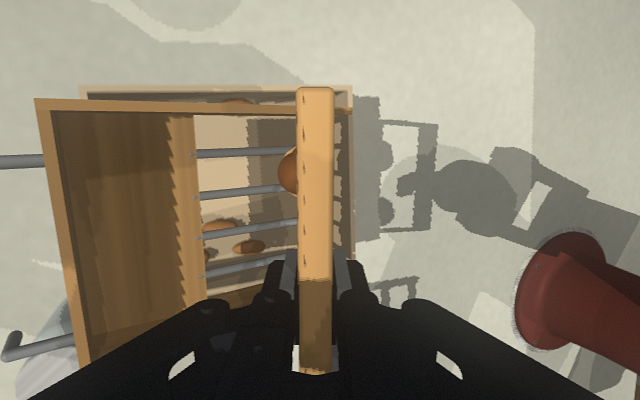

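Emit:
play_rows:
  linear:
    - [0,0.015,0]
    - [0,-0.03,0]
    - [0,0.03,0]
    - [0,-0.03,0]
    - [0,0.03,0]
    - [0,-0.03,0]
    - [0,0.03,0]
    - [0,-0.015,0]
  turn: [3,-6,6,-6,6,-6,6,-3]

```text
time: 26.7
tool_pos: [0.516, -0.2787, 0.2507]
tool_rot: [-0.15, -0.655, 0.733, 0.103]
contact_force: [0.1, 0.1, -3.5]
gripper_width: 0.133
grasp_force: 59.7
```

```bash
python3 - <<'E'
from h import *
nuts('s5')
for n,t in(("wrist","almond1"),("scene","almond1"),("scene","walnut1"),("top","almond1"),("top","walnut1")):
    if n!="wrist" and t=="almond1": f=grab_frame(n); cv2.imwrite("pics/s5%s.png"%n,f[:,:,::-1])
    for d in trace(n,t):
        print(n,t,round(d["p"],2),int(d["region"].sum()),np.round(d["location"]),"floor",ray(n,d["location"],.012).round(3))
E
```

```text
t 26.7 pos [ 0.516  -0.2787  0.2507] q [-0.519  0.157  1.499 -0.221  1.778  2.72 ] lean -20.8 roll 4.8 xaz -95.5 F [ 0.1  0.1 -3.5] 0.133 59.7
sieve yaw 175.4 frontdown 11.5 leftup 4.8 tilt 12.5 lip [ 0.462 -0.283  0.134] under [ 0.551 -0.293  0.127]
walnut1 0.96 730 sieve xy mm [49. 22.] [292. 175.]
almond1 0.93 413 sieve xy mm [ 20. -28.] [249. 244.]
almond1 0.66 359 sieve xy mm [-3. -9.] [216. 225.]
almond1 0.6 49 sieve xy mm [-11. -29.] [207. 254.]
almond1 0.52 216 sieve xy mm [17. 70.] [238. 102.]
wrist almond1 0.93 413 [249. 244.] floor [ 0.514 -0.22   0.012]
wrist almond1 0.66 359 [216. 225.] floor [ 0.544 -0.249  0.012]
wrist almond1 0.6 49 [207. 254.] floor [ 0.56  -0.22   0.012]
wrist almond1 0.52 216 [238. 102.] floor [ 0.5   -0.371  0.012]
scene walnut1 0.47 36 [262. 136.] floor [ 0.442 -0.431  0.012]
```

Emit:
play_rows:
  linear:
    - [0,0,0.012]
    - [0,0,0.025]
    - [0,0,0.035]
    - [0,0.006,0.035]
    - [-0.002,0.014,0.035]
    - [-0.004,0.022,0.035]
    - [-0.006,0.03,0.035]
    - [-0.008,0.036,0.035]
  turn: [0,0,0,1,2,3,3.5,3.5]

```text
time: 28.2
tool_pos: [0.4952, -0.1734, 0.4998]
tool_rot: [0.161, 0.733, -0.655, -0.085]
contact_force: [0.2, -0.4, -3.2]
gripper_width: 0.137
grasp_force: 59.7
```

Emit:
play_rows:
  linear:
    - [-0.01,0.04,0.035]
    - [-0.01,0.044,0.035]
    - [-0.01,0.046,0.03]
    - [-0.01,0.046,0.03]
    - [-0.01,0.046,0.03]
    - [-0.01,0.046,0.02]
    - [-0.008,0.036,0.015]
    - [-0.006,0.026,0.015]
  turn: [3.5,3.5,3.5,3.5,3.5,3.5,3.5,3.5]

```text
time: 29.2
tool_pos: [0.4204, 0.1571, 0.7097]
tool_rot: [0.176, 0.87, -0.458, -0.043]
contact_force: [0.7, 0.1, -2.8]
gripper_width: 0.129
grasp_force: 59.7
```

```bash
python3 -c "
from h import *
sieve()"
```

```text
t 29.2 pos [0.4204 0.1571 0.7097] q [ 0.306 -0.006  0.902 -0.328  2.536  2.602] lean -14.1 roll 5.0 xaz -54.6 F [ 0.7  0.1 -2.8] 0.129 59.7
sieve yaw -143.6 frontdown 11.7 leftup 5.0 tilt 12.7 lip [0.383 0.118 0.593] under [0.456 0.169 0.586]
```

Emit:
play_rows:
  linear:
    - [0,0.01,0.02]
    - [0,0.005,0.03]
    - [0,0,0.04]
    - [0,0,0.045]
    - [0,0,0.045]
    - [0,0,0.045]
    - [0,0,0.045]
    - [0,0,0.045]
  turn: [-5,-5,-5,0,0,0,0,0]

```text
time: 30.2
tool_pos: [0.4196, 0.1324, 0.8314]
tool_rot: [0.102, 0.817, -0.566, 0.025]
contact_force: [-0.0, -0.1, -4.0]
gripper_width: 0.133
grasp_force: 59.9
```

```bash
python3 -c "
from h import *
sieve()"
```

```text
t 30.2 pos [0.4196 0.1324 0.8314] q [ 0.246  0.099  0.518 -0.352  2.62   2.731] lean -4.3 roll 9.0 xaz -68.8 F [-0.  -0.1 -4. ] 0.133 59.9
sieve yaw -154.8 frontdown 23.6 leftup 9.0 tilt 25.5 lip [0.401 0.104 0.707] under [0.483 0.138 0.719]
```

Emit:
play_rows:
  linear:
    - [0,0.005,0.045]
    - [0,0.005,0.045]
    - [0,0,0.045]
    - [0,0,0.045]
    - [0,0,0.045]
    - [0,0,0.045]
    - [0,0,0.045]
    - [0,0,0.045]
  turn: [-4,-4,-4,0,0,0,0,0]

```text
time: 31.2
tool_pos: [0.3978, 0.0902, 0.9256]
tool_rot: [0.035, 0.759, -0.637, 0.129]
contact_force: [-0.8, -0.1, -3.1]
gripper_width: 0.131
grasp_force: 59.9
```

```bash
python3 -c "
from h import *
sieve()"
```

```text
t 31.2 pos [0.3978 0.0902 0.9256] q [ 0.208  0.178  0.181 -0.51   2.62   2.71 ] lean 8.9 roll 13.9 xaz -80.8 F [-0.8 -0.1 -3.1] 0.131 59.9
sieve yaw -160.0 frontdown 37.2 leftup 13.9 tilt 40.6 lip [0.408 0.061 0.801] under [0.489 0.082 0.834]
```

Emit:
play_rows:
  linear:
    - [0,0.005,0.045]
    - [0,0.005,0.045]
    - [0,0.005,0.045]
    - [0,0.005,0.045]
    - [0,0.005,0.045]
    - [0,0.005,0.045]
  turn: [-5,-5,-5,0,0,0]

```text
time: 31.95
tool_pos: [0.3509, 0.0778, 0.9662]
tool_rot: [-0.017, -0.669, 0.718, -0.189]
contact_force: [-0.6, -0.3, -3.0]
gripper_width: 0.132
grasp_force: 60.0
```

```bash
python3 -c "
from h import *
sieve()"
```

```text
t 31.95 pos [0.3509 0.0778 0.9662] q [ 0.281  0.189  0.055 -0.77   2.62   2.768] lean 13.8 roll 16.2 xaz -96.2 F [-0.6 -0.3 -3. ] 0.132 60.0
sieve yaw -169.6 frontdown 44.6 leftup 16.2 tilt 49.1 lip [0.371 0.04  0.845] under [0.449 0.045 0.889]
```

Emit:
play_rows:
  linear:
    - [0,0.005,0.045]
    - [0,0.005,0.045]
    - [0,0.005,0.045]
    - [0,0.005,0.045]
    - [0,0,0]
  turn: [-4,-4,0,0,0]

```text
time: 32.58
tool_pos: [0.3079, 0.07, 0.983]
tool_rot: [-0.014, -0.618, 0.757, -0.213]
contact_force: [-0.5, 1.0, -3.9]
gripper_width: 0.132
grasp_force: 60.0
```

```bash
python3 -c "
from h import *
sieve()
f=grab_frame('scene'); cv2.imwrite('pics/t1.png',f[:,:,::-1])
for d in trace('scene','walnut1'): print(round(d['p'],2),int(d['region'].sum()),np.round(d['location']))
S=sieve()[2]; s=state()"
```

```text
t 32.575 pos [0.3079 0.07   0.983 ] q [ 0.344  0.15   0.055 -0.936  2.62   2.795] lean 14.9 roll 16.5 xaz -104.3 F [-0.5  1.  -3.9] 0.132 60.0
sieve yaw -175.2 frontdown 47.7 leftup 16.5 tilt 52.4 lip [0.33  0.028 0.864] under [0.405 0.023 0.912]
t 32.675 pos [0.3097 0.0705 0.9823] q [ 0.343  0.153  0.055 -0.935  2.62   2.795] lean 14.7 roll 16.6 xaz -104.3 F [ 0.8  0.2 -3.5] 0.129 60.0
sieve yaw -175.2 frontdown 47.6 leftup 16.6 tilt 52.4 lip [0.332 0.028 0.863] under [0.407 0.024 0.911]
```

Emit:
play_rows:
  linear:
    - [0.003,0.004,-0.015]
    - [0.006,0.008,-0.03]
    - [0.009,0.012,-0.04]
    - [0.01,0.014,-0.05]
    - [0.01,0.015,-0.05]
    - [0.01,0.015,-0.055]
    - [0.01,0.015,-0.055]
    - [0.01,0.015,-0.055]
  turn: [3,5,5,5,5,5,4,3]

```text
time: 33.67
tool_pos: [0.3788, 0.1691, 0.6291]
tool_rot: [-0.048, 0.817, -0.535, 0.207]
contact_force: [1.0, 0.4, -3.5]
gripper_width: 0.129
grasp_force: 60.0
```

Emit:
play_rows:
  linear:
    - [0.01,0.015,-0.055]
    - [0.01,0.015,-0.055]
    - [0.01,0.015,-0.05]
    - [0.01,0.015,-0.045]
    - [0.01,0.013,-0.04]
    - [0.01,0.013,-0.03]
    - [0.008,0.01,-0.02]
    - [0.004,0.005,-0.015]
  turn: [0,0,0,0,0,0,0,0]

```text
time: 34.67
tool_pos: [0.4667, 0.2258, 0.3278]
tool_rot: [-0.053, 0.835, -0.512, 0.192]
contact_force: [-0.7, 0.9, -3.6]
gripper_width: 0.131
grasp_force: 60.0
```

```bash
python3 -c "
from h import *
sieve()"
```

```text
t 34.675 pos [0.4667 0.2258 0.3278] q [ 0.448 -0.433  1.913 -0.27   1.363  3.135] lean 22.2 roll 15.5 xaz -65.4 F [-0.7  0.9 -3.6] 0.131 60.0
sieve yaw -138.2 frontdown 46.8 leftup 15.5 tilt 51.0 lip [0.507 0.207 0.207] under [0.57  0.251 0.254]
```

Emit:
play_rows:
  linear:
    - [0,0.005,-0.01]
    - [0,0.01,-0.015]
    - [0,0.012,-0.018]
    - [0,0.015,-0.018]
    - [0,0.012,-0.015]
    - [0,0.006,-0.01]
    - [0,0,0]
  turn: [5,6,5,2,0,0,0]

```text
time: 35.55
tool_pos: [0.4664, 0.2861, 0.2434]
tool_rot: [-0.083, 0.905, -0.375, 0.182]
contact_force: [1.1, -0.1, -3.9]
gripper_width: 0.126
grasp_force: 60.0
```

```bash
python3 -c "
from h import *
sieve()"
```

```text
t 35.55 pos [0.4664 0.2861 0.2434] q [ 0.506 -0.368  2.004 -0.196  1.15   2.91 ] lean 23.1 roll 15.5 xaz -47.4 F [ 1.1 -0.1 -3.9] 0.126 60.0
sieve yaw -120.1 frontdown 46.9 leftup 15.5 tilt 51.1 lip [0.511 0.281 0.123] under [0.557 0.342 0.17 ]
```

Emit:
play_rows:
  linear:
    - [-0.01,-0.017,0]
    - [0.02,0.034,0]
    - [-0.02,-0.034,0]
    - [0.02,0.034,0]
    - [-0.02,-0.034,0]
    - [0.02,0.034,0]
    - [-0.01,-0.017,0]
    - [0,0,0]
  turn: [0,0,0,0,0,0,0,0]

```text
time: 36.55
tool_pos: [0.4672, 0.2856, 0.2455]
tool_rot: [-0.084, 0.905, -0.375, 0.183]
contact_force: [1.1, 0.5, -3.2]
gripper_width: 0.131
grasp_force: 61.3
```

```bash
cat > wl.py <<'E'
from h import *
import sys
nuts(sys.argv[1]+"w")
for n in("top","scene"):
    f=grab_frame(n); cv2.imwrite("pics/%s%s.png"%(sys.argv[1],n),f[:,:,::-1])
    for d in trace(n,"walnut1"): print(n,round(d["p"],2),int(d["region"].sum()),np.round(d["location"]),ray(n,d["location"],.03).round(3))
E
python3 wl.py j1
```

```text
t 36.55 pos [0.4672 0.2856 0.2455] q [ 0.504 -0.37   2.003 -0.196  1.15   2.91 ] lean 23.3 roll 15.6 xaz -47.5 F [ 1.1  0.5 -3.2] 0.131 61.3
sieve yaw -120.0 frontdown 47.1 leftup 15.6 tilt 51.3 lip [0.512 0.281 0.125] under [0.558 0.341 0.172]
walnut1 0.77 1149 sieve xy mm [156. -39.] [397. 228.]
walnut1 0.66 1095 sieve xy mm [116. -30.] [363. 227.]
walnut1 0.4 3471 sieve xy mm [ 66. 121.] [311.  19.]
top 0.71 75 [466. 218.] [ 0.502 -0.364  0.03 ]
top 0.65 176 [214. 225.] [0.473 0.294 0.03 ]
top 0.56 179 [226. 234.] [0.449 0.263 0.03 ]
top 0.24 3737 [164. 185.] [0.577 0.433 0.03 ]
scene 0.7 1873 [391. 273.] [0.434 0.245 0.03 ]
scene 0.43 104 [393. 283.] [0.448 0.272 0.03 ]
scene 0.32 4064 [400. 300.] [0.467 0.317 0.03 ]
```

Emit:
play_rows:
  linear:
    - [0,0,0.035]
    - [0,0,0.045]
    - [0,-0.008,0.045]
    - [0,-0.016,0.035]
    - [0,-0.024,0.03]
    - [0,-0.028,0.03]
    - [0,-0.028,0.03]
    - [0,-0.028,0.02]
  turn: [0,5,10,10.4,10.4,10.4,10.4,10.4]

```text
time: 37.9
tool_pos: [0.467, 0.1524, 0.5173]
tool_rot: [-0.17, 0.961, 0.189, 0.108]
contact_force: [0.3, -0.0, -3.9]
gripper_width: 0.136
grasp_force: 61.3
```

Emit:
play_rows:
  linear:
    - [0,-0.028,0.01]
    - [0,-0.028,0]
    - [0,-0.028,0]
    - [0,-0.028,0]
    - [0,-0.028,0]
    - [0,-0.014,0]
    - [0,0,0]
  turn: [10.4,10.4,10.4,10.4,10.4,10.4,5]

```text
time: 38.78
tool_pos: [0.4683, -0.0012, 0.5244]
tool_rot: [-0.199, 0.696, 0.689, -0.006]
contact_force: [-0.1, 0.1, -3.4]
gripper_width: 0.133
grasp_force: 61.3
```

```bash
cat >> h.py <<'E'
def zaz():
    S=sieve()[2]; print("z-axis azimuth",np.degrees(np.arctan2(S[1,2],S[0,2])).round(1))
E
python3 -c "
from h import *
zaz()"
```

```text
t 38.775 pos [ 0.4683 -0.0012  0.5244] q [-0.274 -0.135  1.353  0.241  2.269 -0.14 ] lean -17.1 roll 15.5 xaz 87.1 F [-0.1  0.1 -3.4] 0.133 61.3
sieve yaw 14.3 frontdown 46.9 leftup 15.5 tilt 51.0 lip [0.441 0.034 0.404] under [0.365 0.024 0.451]
z-axis azimuth -15.9
```

Emit:
play_rows:
  linear:
    - [0,0,0.05]
    - [0,0,0.06]
    - [0,0,0.06]
    - [0,0,0.06]
    - [0,0,0.06]
    - [0,0,0.06]
    - [0,0,0.06]
    - [0,0,0.06]
  turn: [0,0,0,0,0,0,0,0]

```text
time: 39.78
tool_pos: [0.4669, 0.0483, 0.8396]
tool_rot: [-0.145, 0.71, 0.684, 0.078]
contact_force: [11.9, -5.9, -4.9]
gripper_width: 0.131
grasp_force: 128.9
```

```bash
python3 -c "
from h import *
zaz()"
```

```text
t 39.775 pos [0.4669 0.0483 0.8396] q [-0.231  0.136  0.478  0.6    2.613  0.317] lean -5.3 roll 18.0 xaz 86.9 F [11.9 -5.9 -4.9] 0.131 128.9
sieve yaw 10.5 frontdown 35.9 leftup 18.0 tilt 41.5 lip [0.465 0.088 0.717] under [0.381 0.082 0.749]
z-axis azimuth -24.7
```

Emit:
play_rows:
  linear:
    - [0.01,0,-0.04]
    - [0.01,0,-0.05]
    - [0.005,0,-0.05]
    - [0,0,-0.05]
    - [0,0,-0.05]
    - [0,0,-0.05]
    - [0,0,-0.05]
    - [0,0,-0.05]
  turn: [0,0,-5,-10,-10.4,-10.4,-10.4,-10.4]

```text
time: 40.78
tool_pos: [0.4911, 0.0468, 0.447]
tool_rot: [-0.094, 0.951, 0.26, 0.137]
contact_force: [0.4, 0.3, -2.8]
gripper_width: 0.132
grasp_force: 61.3
```

```bash
python3 -c "
from h import *
zaz()"
```

```text
t 40.775 pos [0.4911 0.0468 0.447 ] q [-0.225 -0.448  1.719  0.297  1.707  0.877] lean 12.6 roll 18.0 xaz 29.6 F [ 0.4  0.3 -2.8] 0.132 61.3
sieve yaw -46.7 frontdown 36.3 leftup 18.0 tilt 41.9 lip [0.523 0.071 0.325] under [0.473 0.138 0.357]
z-axis azimuth -81.7
```

Emit:
play_rows:
  linear:
    - [-0.005,-0.005,0]
    - [-0.005,-0.005,0]
    - [-0.005,-0.005,0]
    - [-0.005,-0.005,0]
    - [-0.005,-0.005,0]
    - [-0.005,-0.005,0]
    - [-0.005,-0.005,0]
    - [-0.005,-0.005,0]
  turn: [-10.4,-10.4,-10.4,-10.4,-10.4,-10.4,-10.4,-10.4]

```text
time: 41.78
tool_pos: [0.4506, 0.0073, 0.4486]
tool_rot: [0.019, 0.884, -0.437, 0.165]
contact_force: [-0.5, -0.1, -3.6]
gripper_width: 0.13
grasp_force: 61.2
```

Emit:
play_rows:
  linear:
    - [-0.02,0,0]
    - [-0.03,0,0]
    - [-0.03,0,0]
    - [-0.03,0,0]
  turn: [-10.4,-5,0,0]

```text
time: 42.28
tool_pos: [0.34, 0.0076, 0.4485]
tool_rot: [0.04, 0.819, -0.549, 0.161]
contact_force: [0.4, -0.0, -2.9]
gripper_width: 0.128
grasp_force: 61.3
```

```bash
python3 -c "
from h import *
zaz()"
```

```text
t 42.275 pos [0.34   0.0076 0.4485] q [ 0.004 -0.817  1.932 -0.252  1.792  2.67 ] lean 13.1 roll 17.9 xaz -68.7 F [ 0.4 -0.  -2.9] 0.128 61.3
sieve yaw -144.8 frontdown 36.5 leftup 17.9 tilt 42.1 lip [ 0.36  -0.027  0.326] under [0.433 0.013 0.359]
z-axis azimuth -179.7
```

Emit:
play_rows:
  linear:
    - [-0.03,0,0]
    - [-0.03,0,0]
    - [-0.03,0,0]
    - [-0.03,0,0]
  turn: [0,0,0,0]

```text
time: 42.78
tool_pos: [0.2473, 0.0192, 0.4606]
tool_rot: [0.049, 0.819, -0.551, 0.153]
contact_force: [-0.3, 0.5, -4.1]
gripper_width: 0.131
grasp_force: 61.1
```

```bash
python3 -c "
from h import *
zaz()"
```

```text
t 42.775 pos [0.2473 0.0192 0.4606] q [ 0.076 -1.01   1.989 -0.29   1.962  2.693] lean 11.7 roll 17.8 xaz -68.7 F [-0.3  0.5 -4.1] 0.131 61.1
sieve yaw -145.6 frontdown 35.3 leftup 17.8 tilt 40.8 lip [ 0.264 -0.016  0.338] under [0.338 0.023 0.369]
z-axis azimuth 179.4
```

Emit:
play_rows:
  linear:
    - [-0.05,0,0.02]
    - [-0.05,0,0.02]
    - [-0.05,0,0.02]
    - [-0.05,0,0.02]
  turn: [0,0,0,0]

```text
time: 43.28
tool_pos: [0.0941, 0.0623, 0.5777]
tool_rot: [0.068, 0.817, -0.555, 0.145]
contact_force: [-0.5, 1.9, -2.9]
gripper_width: 0.135
grasp_force: 61.3
```

```bash
python3 -c "
from h import *
zaz()"
```

```text
t 43.275 pos [0.0941 0.0623 0.5777] q [ 0.7   -1.011  1.766 -0.471  2.383  3.119] lean 9.7 roll 18.2 xaz -68.8 F [-0.5  1.9 -2.9] 0.135 61.3
sieve yaw -146.5 frontdown 33.0 leftup 18.2 tilt 38.9 lip [0.106 0.024 0.455] under [0.182 0.063 0.483]
z-axis azimuth 177.1
```

Emit:
play_rows:
  linear:
    - [0.045,-0.01,-0.01]
    - [0.055,-0.01,-0.02]
    - [0.055,-0.01,-0.02]
    - [0.055,-0.01,-0.02]
    - [0.055,-0.01,-0.02]
    - [0.055,-0.01,-0.02]
    - [0.055,0,-0.01]
    - [0.055,0,0]
  turn: [0,5,10.4,10.4,10.4,10.4,10.4,10.4]

```text
time: 44.28
tool_pos: [0.5235, 0.0033, 0.4561]
tool_rot: [-0.023, 0.987, -0.005, 0.159]
contact_force: [-0.6, -0.9, -2.5]
gripper_width: 0.131
grasp_force: 61.3
```

Emit:
play_rows:
  linear:
    - [0.05,0,0]
    - [0.05,0,0]
    - [0.045,0,0]
    - [0.045,0,0]
    - [0.045,0,0]
    - [0.04,0,0]
    - [0.04,0,0]
    - [0.03,0,0]
  turn: [10.4,10.4,10.4,10.4,10.4,10.4,10.4,10.4]

```text
time: 45.28
tool_pos: [0.869, 0.0034, 0.456]
tool_rot: [-0.121, 0.741, 0.652, 0.104]
contact_force: [1.5, -0.2, -2.1]
gripper_width: 0.133
grasp_force: 61.3
```

```bash
python3 -c "
from h import *
zaz()"
```

```text
t 45.275 pos [0.869  0.0034 0.456 ] q [-0.182  0.698  0.461  0.351  2.022  0.095] lean -0.3 roll 18.2 xaz 82.2 F [ 1.5 -0.2 -2.1] 0.133 61.3
sieve yaw 4.4 frontdown 32.7 leftup 18.2 tilt 38.6 lip [0.878 0.043 0.334] under [0.792 0.045 0.361]
z-axis azimuth -32.1
```

Emit:
play_rows:
  linear:
    - [0.04,0,0]
    - [0.05,0,0]
    - [0.05,0,0]
    - [0.05,0,0]
    - [0.05,0,0]
    - [0.05,0,0]
  turn: [10.4,10.4,0,0,0,0]

```text
time: 46.02
tool_pos: [0.9678, 0.0181, 0.3737]
tool_rot: [-0.089, 0.645, 0.748, 0.131]
contact_force: [0.3, -0.1, -2.5]
gripper_width: 0.137
grasp_force: 61.5
```

```bash
python3 -c "
from h import *
zaz()"
```

```text
t 46.025 pos [0.9678 0.0181 0.3737] q [-0.149  1.049  0.055  0.355  2.023 -0.137] lean 2.1 roll 17.6 xaz 99.2 F [ 0.3 -0.1 -2.5] 0.137 61.5
sieve yaw 18.0 frontdown 25.8 leftup 17.6 tilt 32.0 lip [0.981 0.059 0.253] under [0.896 0.04  0.269]
z-axis azimuth -21.3
```

Emit:
play_rows:
  linear:
    - [0.045,0,0.04]
    - [0.045,0,0.04]
    - [0.045,0,0.04]
    - [0.045,0,0.04]
    - [0.045,0,0.04]
    - [0.045,0,0.04]
    - [0.045,0,0.04]
    - [0.045,0,0.04]
  turn: [5,5,0,0,0,0,0,0]

```text
time: 47.02
tool_pos: [0.9682, 0.0417, 0.5101]
tool_rot: [0.002, 0.589, 0.779, 0.214]
contact_force: [-0.3, 0.1, -3.7]
gripper_width: 0.129
grasp_force: 61.5
```

```bash
python3 -c "
from h import *
zaz()"
```

```text
t 47.025 pos [0.9682 0.0417 0.5101] q [-0.139  0.914  0.056  0.398  1.92  -0.231] lean 15.7 roll 14.4 xaz 108.5 F [-0.3  0.1 -3.7] 0.129 61.5
sieve yaw 21.4 frontdown 11.3 leftup 14.4 tilt 18.5 lip [1.01  0.086 0.397] under [0.924 0.06  0.39 ]
z-axis azimuth -31.9
```

Emit:
play_rows:
  linear:
    - [0.04,0,0.035]
    - [0.04,0,0.035]
    - [0.045,0,0.04]
    - [0.045,0,0.04]
    - [0.045,0,0.04]
    - [0.045,0,0.04]
    - [0.045,0,0.04]
    - [0.045,0,0.04]
  turn: [10.4,10.4,10,0,0,0,0,0]

```text
time: 48.02
tool_pos: [0.954, 0.0694, 0.5909]
tool_rot: [0.066, 0.381, 0.875, 0.29]
contact_force: [-0.7, 1.2, -3.6]
gripper_width: 0.13
grasp_force: 61.5
```

```bash
python3 -c "
from h import *
zaz()"
```

```text
t 48.025 pos [0.954  0.0694 0.5909] q [-0.154  0.849  0.056  0.556  1.878 -0.633] lean 22.2 roll 6.1 xaz 134.8 F [-0.7  1.2 -3.6] 0.13 61.5
sieve yaw 44.6 frontdown -2.1 leftup 6.1 tilt 6.4 lip [1.003 0.133 0.49 ] under [0.94  0.075 0.462]
z-axis azimuth -64.1
```

Emit:
play_rows:
  linear:
    - [0,0,0]
    - [0,0,0]
    - [0,0,0]
    - [0.04,0,0.035]
    - [0.045,0,0.04]
    - [0.045,0,0.04]
    - [0.045,0,0.04]
  turn: [10.4,10.4,10.4,10.4,10.4,0,0]

```text
time: 48.9
tool_pos: [0.8762, 0.094, 0.5854]
tool_rot: [0.018, -0.011, 0.946, 0.325]
contact_force: [0.1, -0.1, -2.7]
gripper_width: 0.136
grasp_force: 61.5
```

```bash
python3 -c "
from h import *
zaz()"
```

```text
t 48.9 pos [0.8762 0.094  0.5854] q [-0.174  0.867  0.055  0.81   2.141 -1.286] lean 1.9 roll -2.3 xaz -179.5 F [ 0.1 -0.1 -2.7] 0.136 61.5
sieve yaw 90.7 frontdown -5.9 leftup -2.3 tilt 6.3 lip [0.879 0.18  0.49 ] under [0.881 0.097 0.456]
z-axis azimuth -111.0
```

Emit:
play_rows:
  linear:
    - [-0.015,-0.006,-0.02]
    - [-0.03,-0.011,-0.04]
    - [-0.03,-0.011,-0.045]
    - [-0.03,-0.011,-0.045]
    - [-0.03,-0.011,-0.045]
    - [-0.03,-0.011,-0.045]
    - [-0.03,-0.011,-0.045]
    - [-0.03,-0.011,-0.04]
  turn: [-8,-10.4,-10.4,-10.4,-10.4,-10.4,-10.4,-10.4]

```text
time: 49.9
tool_pos: [0.6788, 0.0189, 0.2959]
tool_rot: [0.209, 0.555, 0.764, 0.256]
contact_force: [0.2, 0.0, -2.9]
gripper_width: 0.133
grasp_force: 61.4
```

Emit:
play_rows:
  linear:
    - [-0.025,-0.008,-0.03]
    - [-0.01,-0.003,-0.02]
    - [0,0,-0.01]
    - [0,0,0]
  turn: [-8,-2,0,0]

```text
time: 50.4
tool_pos: [0.6457, 0.0085, 0.2365]
tool_rot: [0.229, 0.617, 0.715, 0.237]
contact_force: [0.2, -0.7, -3.4]
gripper_width: 0.134
grasp_force: 61.5
```

```bash
python3 -c "
from h import *
sieve()
a=grab_frame('scene'); b=grab_frame('top'); cv2.imwrite('pics/p.png',np.hstack([cv2.resize(a[60:330,180:480],(500,450)),cv2.resize(b[100:300,160:500],(300,176)) if 0 else cv2.copyMakeBorder(cv2.resize(b[100:290,160:500],(300,168)),0,282,0,0,cv2.BORDER_CONSTANT)])[:,:,::-1])"
```

```text
t 50.4 pos [0.6457 0.0085 0.2365] q [-0.173 -0.286  2.017  0.236  0.771 -0.436] lean 38.3 roll -2.0 xaz 97.8 F [ 0.2 -0.7 -3.4] 0.134 61.5
sieve yaw 8.0 frontdown -6.4 leftup -2.0 tilt 6.7 lip [0.732 0.017 0.142] under [0.651 0.005 0.107]
```

View pics/p.png

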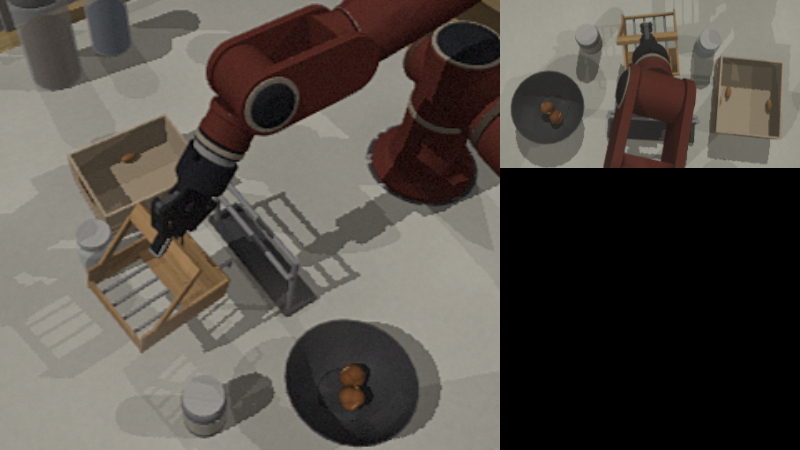

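Emit:
play_rows:
  linear:
    - [-0.005,0,-0.025]
    - [-0.005,0,-0.03]
    - [-0.005,0,-0.02]
    - [0,0,-0.01]
    - [0,0,-0.005]
    - [0,0,0]
  turn: [-3,-3,-2,0,0,0]

```text
time: 51.25
tool_pos: [0.6311, 0.0083, 0.1469]
tool_rot: [0.245, 0.665, 0.67, 0.22]
contact_force: [-0.7, -0.0, -3.6]
gripper_width: 0.132
grasp_force: 61.5
```

```bash
python3 -c "
from h import *
sieve()"
```

```text
t 51.25 pos [0.6311 0.0083 0.1469] q [-0.126 -0.223  2.124  0.09   0.573 -0.194] lean 38.4 roll -2.0 xaz 89.8 F [-0.7 -0.  -3.6] 0.132 61.5
sieve yaw 0.0 frontdown -6.4 leftup -2.0 tilt 6.7 lip [0.718 0.005 0.052] under [0.636 0.004 0.018]
```

Emit:
play_rows:
  linear:
    - [0,0,-0.004]
    - [0,0,-0.004]
    - [0,0,0]
  turn: [0,0,0]

```text
time: 51.62
tool_pos: [0.6337, 0.0077, 0.1436]
tool_rot: [0.248, 0.664, 0.67, 0.222]
contact_force: [-2.1, -2.1, 9.0]
gripper_width: 0.13
grasp_force: 63.6
```

Emit:
play_rows:
  linear:
    - [0,0,0]
    - [0.002,0,-0.002]
    - [0.002,0,-0.002]
  turn: [0,0,0]
  hand: 0.014

```text
time: 52.0
tool_pos: [0.6384, 0.008, 0.1396]
tool_rot: [0.249, 0.664, 0.669, 0.224]
contact_force: [3.5, -0.4, 8.6]
gripper_width: 0.165
grasp_force: 7.1
```

Emit:
play_rows:
  linear:
    - [0.003,0,-0.002]
    - [0.003,0,-0.002]
    - [0.003,0,-0.001]
  turn: [0,0,0]
  hand: 0.018

```text
time: 52.38
tool_pos: [0.6464, 0.0081, 0.133]
tool_rot: [0.248, 0.664, 0.67, 0.222]
contact_force: [2.3, -0.6, 6.0]
gripper_width: 0.208
grasp_force: 2.4
```

```bash
python3 -c "
from h import *
sieve()"
```

```text
t 52.375 pos [0.6464 0.0081 0.133 ] q [-0.123 -0.164  2.101  0.091  0.528 -0.194] lean 38.8 roll -2.1 xaz 89.7 F [ 2.3 -0.6  6. ] 0.208 2.4
sieve yaw -0.0 frontdown -6.8 leftup -2.1 tilt 7.1 lip [0.734 0.004 0.039] under [0.652 0.003 0.004]
```

Emit:
play_rows:
  linear:
    - [0,0,0.001]
    - [0,0,0]
  turn: [0,0]
  hand: 0.026

```text
time: 52.62
tool_pos: [0.6435, 0.0085, 0.13]
tool_rot: [0.245, 0.665, 0.671, 0.22]
contact_force: [2.6, -0.4, 1.5]
gripper_width: 0.301
grasp_force: 1.6
```

Emit:
play_rows:
  linear:
    - [0,0,0]
    - [0,0,0]
    - [0,0,0]
    - [0,0,0]
  turn: [0,0,0,0]
  hand: 0.07

```text
time: 53.12
tool_pos: [0.643, 0.0086, 0.1296]
tool_rot: [0.244, 0.665, 0.671, 0.22]
contact_force: [0.3, -0.8, -0.3]
gripper_width: 0.816
grasp_force: 0.0
```

```bash
python3 - <<'E'
from fit import *
s,r=pose()
a=grab_frame("wrist")[:,:,::-1]; cv2.imwrite("pics/e.png",a)
for rr in(150,200,250):
    L=a[rr].astype(int); xs=np.nonzero(L[150:480,2]-L[150:480,0]>25)[0]+150; print(rr,xs.min() if len(xs) else 0,xs.max() if len(xs) else 0)
print(proj("wrist",strapP(np.array([.655,.005,.0]),0)).round(0).tolist())
E
```

```text
t 53.125 pos [0.643  0.0086 0.1296] q [-0.122 -0.164  2.105  0.091  0.534 -0.193] lean 38.3 roll -2.0 xaz 89.8 F [ 0.3 -0.8 -0.3] 0.816 0.0
150 150 360
200 150 360
250 150 356
[[334.0, 385.0], [356.0, 383.0], [345.0, 442.0], [371.0, 439.0], [346.0, 108.0], [375.0, 108.0], [365.0, 113.0], [401.0, 113.0]]
```

Emit:
play_rows:
  linear:
    - [-0.0062,0,0.0079]
    - [-0.0155,0,0.0196]
    - [-0.0248,0,0.0314]
    - [-0.0248,0,0.0314]
    - [-0.0248,0,0.0314]
    - [-0.02,0,0.03]
    - [0,0,0]
  turn: [0,0,0,0,0,0,0]
  hand: 0.0854

```text
time: 54.05
tool_pos: [0.5276, 0.0084, 0.2868]
tool_rot: [0.248, 0.664, 0.67, 0.222]
contact_force: [0.1, 0.2, -0.1]
gripper_width: 1.002
grasp_force: 0.0
```

```bash
python3 - <<'E'
from fit import *
s,r=pose()
f=grab_frame("scene"); cv2.imwrite("pics/f.png",f[:,:,::-1])
d=trace("scene","sieve")[0]; ys,xs=np.nonzero(d["region"]); print(d["p"],d["region"].sum(),xs.min(),xs.max(),ys.min(),ys.max())
for x in(.64,.65):
    P=np.vstack([strapP(np.array([x,.005,0]),0),wallP(np.array([x,.005,0]),0)]); 
    Q=proj("scene",P); print(x,Q[:8].mean(0).round(0),Q[8:].round(0).tolist(),Q.min(0).round(0),Q.max(0).round(0))
grab_frame("top")
for t in("almond1","walnut1"):
    print(t,[(round(e["p"],2),ray("top",e["location"],.015).round(3)[:2].tolist()) for e in trace("top",t)])
E
```

```text
t 54.05 pos [0.5276 0.0084 0.2868] q [-0.163 -0.683  2.203  0.088  0.948 -0.199] lean 38.9 roll -2.1 xaz 89.8 F [ 0.1  0.2 -0.1] 1.002 0.0
0.62 2698 242 320 203 282
0.64 [279. 229.] [[292.0, 213.0], [320.0, 247.0], [270.0, 285.0], [244.0, 247.0]] [244. 206.] [320. 285.]
0.65 [276. 231.] [[289.0, 214.0], [318.0, 249.0], [267.0, 287.0], [241.0, 249.0]] [241. 208.] [318. 287.]
almond1 [(0.59, [0.509, -0.362]), (0.3, [0.629, -0.014])]
walnut1 [(0.72, [0.477, 0.295]), (0.47, [0.455, 0.269]), (0.38, [0.624, -0.023])]
```

```bash
python3 -c "
from plant import *
print(job_done())"
```

```text
the job is handed in; nothing more can be done
None
```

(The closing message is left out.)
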